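Change the stirring station over to the next solution

TASK

The run with the tall bottle is over, so change the station over to the next one: swap the tall bottle on the stirrer with the small bottle of the same make in the three-bay carrier, so that each stands upright where the other stood, the small one in the middle of the stirrer plate. Clear the bench for it: all the used square sample cells into the deep white wash-up tub, all the flask stoppers into the shallow steel tray. Keep both bottles upright all along, and leave the jar and dropper bottle in their bays and the other things on the bench where they are.

Things in the scene. Friction and masses are not known exactly. Their poses are not given: they have to be found in the camera images.
- tall_bottle: the tall amber glass bottle with a white screw cap, standing on the stirrer plate at the start: 68 diameter up to 88 high, then a rounded shoulder; cap 46 diameter from 117 to 141 high (knurled, best grasp); 0.3 to 0.55 kg. Origin at the centre of its underside, z up
- small_bottle: the small amber glass bottle of the same make, in one of the carrier's three bays at the start: 60 diameter up to 50 high, then a shoulder; the same white cap, 46 diameter, from 77 to 101 high; 0.2 to 0.35 kg. Origin at the centre of its underside, z up
- jar: wide-mouth amber jar with a wide white lid, 72 diameter, 92 high, lid 68 diameter, in a carrier bay; stays there. Origin under its centre
- dropper: slender amber dropper bottle with black collar and rubber teat, 42 diameter, 116 high, in a carrier bay; stays there. Origin under its centre
- stirrer: magnetic stirrer, fixed: white housing 130 wide (y) and 175 deep (x from -107 to +68 about the origin), 44 high, knob on its front (-x) face, with a round steel plate 120 in diameter on top. Origin on the bench under the plate's centre
- plate (a point): centre of the stirrer plate's top face, 52 above the bench
- carrier: grey open plastic bottle carrier, fixed, 88 (x) x 256 (y), walls 55 high and 4 thick, floor 4 thick; two dividers make three bays in a row along its y axis, each 80 (x) x about 80 (y), centred at y = -84, 0, +84. Origin under its centre on the bench
- tub: deep white rectangular plastic wash-up tub, fixed, 180 (x) x 165 (y) x 50 high, walls and floor 4 thick, rims on its two x ends overhanging 8. Origin under its centre on the bench
- tray: shallow steel tray, fixed, 125 (x) x 115 (y) x 24 high, walls and floor 3 thick. Origin under its centre on the bench
- cell1: square glass sample cell, 25 x 25 x 60 with its white cap (the last 12 mm), 35 g, lying on one of its long sides on the bench; origin at its centre (12.5 mm above what it lies on), its x axis runs along its length to the cap end. Two to four cells are there; absent ones are None
- cell2: square glass sample cell, 25 x 25 x 60 with its white cap (the last 12 mm), 35 g, lying on one of its long sides on the bench; origin at its centre (12.5 mm above what it lies on), its x axis runs along its length to the cap end. Two to four cells are there; absent ones are None
- cell3: square glass sample cell, 25 x 25 x 60 with its white cap (the last 12 mm), 35 g, lying on one of its long sides on the bench; origin at its centre (12.5 mm above what it lies on), its x axis runs along its length to the cap end. Two to four cells are there; absent ones are None
- cell4: square glass sample cell, 25 x 25 x 60 with its white cap (the last 12 mm), 35 g, lying on one of its long sides on the bench; origin at its centre (12.5 mm above what it lies on), its x axis runs along its length to the cap end. Two to four cells are there; absent ones are None
- stopper1: white plastic flask stopper, 15 g: hexagonal head 28 across flats (32 across corners) and 14 thick, and on it a tapered plug 19 to 16 in diameter and 20 long, 34 in all; it stands head down, plug up. Origin at the centre of the head's flat outer face, z axis from head to plug. Two or three are there; absent ones are None
- stopper2: white plastic flask stopper, 15 g: hexagonal head 28 across flats (32 across corners) and 14 thick, and on it a tapered plug 19 to 16 in diameter and 20 long, 34 in all; it stands head down, plug up. Origin at the centre of the head's flat outer face, z axis from head to plug. Two or three are there; absent ones are None
- stopper3: white plastic flask stopper, 15 g: hexagonal head 28 across flats (32 across corners) and 14 thick, and on it a tapered plug 19 to 16 in diameter and 20 long, 34 in all; it stands head down, plug up. Origin at the centre of the head's flat outer face, z axis from head to plug. Two or three are there; absent ones are None
- dish: bystander: small white porcelain dish, 52 across the rim, 28 high, among the cells and stoppers. Origin under its centre
- beaker: bystander: empty glass beaker, 72 diameter, 92 high. Origin under its centre
- vol_flask: bystander: volumetric flask, glass, 64 diameter, 167 high, thin neck. Origin under its centre
- bulb: bystander: red pipette bulb lying down, ball 56 with stems along x from -58 to +82. Origin under the ball
- meter: bystander, fixed: dark handheld photometer lying face up, 210 (x) x 92 (y) x 40. Origin under its centre
- pipette: bystander, fixed: white and red hand pipette lying along x from -125 to +163, 28 wide, 30 high. Origin under its body

How it is judged:
By the outcome, as a careful person would: the job done as asked, in the order asked, and still so for the second after the job is handed in, with the robot touching nothing.
Of cell1, cell2, cell3, cell4 only 2 to 4 are there at a start; the rules pass over those that are not, and their reading is None.
Of stopper1, stopper2, stopper3 only 2 to 3 are there at a start; the rules pass over those that are not, and their reading is None.
At some moment in a run one of cell1, cell2, cell3, cell4, stopper1, stopper2, stopper3 may be knocked a few centimetres aside while the robot is not near it.
It also fails if it takes over 210 s, if anything falls off the work surface, if the arm or the gripper's body presses on something with over 40 N, if the wrist force passes 120 N, or if a joint passes its speed limit or range.

ROBOT

A 6-joint arm with a two-finger parallel gripper is mounted at the origin on the work surface. World frame = base frame: x ahead of the robot, y to its left, z up, the work surface at z = 0. Lengths are in m, angles in rad, forces in N, time in s.
With the tool pointing down it reaches from about 0.4 to 0.825 m from the base axis. Payload 7 kg.
Tool frame: the origin (TCP) lies on the centre line of the jaws, within the pads' length; the fingertips stand 22 mm ahead of it and the grasp point (between the pads) lies 3 mm ahead of it (manip.tcp_to_tips is the z of the fingertips in the tool frame, in m); z points along the fingers, y is the line along which they close (so a half turn about z gives the same grasp; the last joint's range is limited). The gripper opens to 88 mm and grips with 3 to 60 N. Pads are 19 mm wide; open, the fingers measure 130 mm over their backs; the gripper's body (78 mm by 193 mm) begins 47 mm behind the grasp point.
Start: joints at [1.552, 0.359, 0.012, 0, -1.224, -0.288], TCP at [0.204, 0.643, 0.249] pointing down, gripper open.
Joint ranges: [-3.07, 3.07], [-1.43, 2.12], [-1.02, 1.25], [-3.03, 1.67], [-3.05, -0], [-3.03, 3.03]. Speed limits (rad/s): [2.39, 2.39, 3.01, 3.14, 3.14, 3.14].

INTERFACE

Orientations are given as a rotation vector (axis times angle).
In Python, from bench import manip, vision gives the robot as it stands (manip), with the cameras (vision).
- The arm moves only by the tool shift_gripper, called after "Call:" as name(argument=value, ...) on one line, values as JSON. Schema: {"type":"object","properties":{"motion":{"type":"array","items":{"type":"array","items":{"type":"array","items":{"type":"number"},"minItems":6,"maxItems":6},"minItems":1,"maxItems":20},"minItems":1,"maxItems":1},"aperture":{"type":"number"},"grip_force":{"type":"number"},"only":{"type":"string"},"quiet":{"type":"boolean"},"lines":{"type":"string"}},"required":["motion"],"additionalProperties":false}. motion is a list that holds a single list of rows (three levels of brackets), with 1 to 20 rows, each of 6 numbers: dx, dy, dz in shares of the most that a row can go, 1 being 62.5 mm, then a rotation vector rx, ry, rz in a scale on which 1.0 is 2 rad; each row shifts and turns the commanded pose from where the row before left it, along the tool's axes as they then stand; what a row does not reach is not made up. A row lasts 1/8 s, in which the tool goes at most 0.0625 m and 0.188 rad, less where a joint would pass 70% of its speed; a pose out of reach is approached as far as the arm can. aperture is the finger opening in m, set as the call begins (left out keeps the last). The fingers move at their own pace and stop on an object; grip_force is the grip in N (left out, the last holds). Time passes only in rows, so rows that do not move let the fingers close. The tool returns the time, the measured TCP pose, the force, the opening and the grip force at its end. only (a regular expression) keeps the lines of the reply that match it, lines (a string "A,B") keeps lines A to B, and quiet returns only ok. A shift or turn number past 1, either way, is cut back to 1. Input that does not fit is refused with a message, and nothing moves.
- manip.observe(): the state, without advancing time (a new reading comes with each control period).
- vision.camera(name): name is "scene" or "side" or "wrist"; returns a dict with "image" (400x640x3 uint8, blue, green, red), "K" (3x3 intrinsics, pixels), "extrinsics" (4x4, takes a point from camera to world coordinates). Camera axes: x right, y down, z forward; pixel columns grow to the right and rows downward; lengths in m; the calibration is good to about 2 mm. A picture is of the moment at which its call begins. There is no depth.
- manip.job_done(): hands the job in; it is judged then, once.
The state is a dict: "clock": time; "q": joint angles; "dq": joint speeds; "tau": joint torques, N m; "position": TCP position; "tool_rot": TCP orientation; "wrist_force": force on the tool from outside, world axes, zero at the start; "ft_torque": the same for the moment, N m; "width": finger opening in m; "gripper_force": force on a finger pad.
Only numpy, scipy, OpenCV 4.12 (cv2) and the standard library are available. Lean on these libraries where they do the work, as an engineer would, in place of code of your own. Each camera call takes 0.05 s, during which the arm holds its last target. There are 200 camera calls.

## Working session

There is one attempt and no reset: what is moved stays moved. The work goes in short steps, Python scripts to look and compute and a tool call to move; the robot and the scene stay as the last step left them, time stands still between calls to the robot, and variables do not carry over. Pictures are saved under pics/ and viewed, at most 17 in all, crops included, and the job is handed in when it is done.

```bash
ls; mkdir -p pics
```

Run:
```python
from bench import manip, vision
import cv2,numpy as np
for n in ["scene","side","wrist"]:
    c=vision.camera(n); cv2.imwrite(f"pics/{n}0.png",c["image"]); np.savez(f"pics/{n}0.npz",**c)
    print(n,c["K"].round(1).tolist(),c["extrinsics"].round(3).tolist())
o=manip.observe(); print({k:np.round(v,3) for k,v in o.items()})
```

```text
bench.py
pics
scene [[480.3, 0.0, 315.8], [0.0, 480.3, 197.1], [0.0, 0.0, 1.0]] [[0.879, 0.241, -0.411, 1.173], [0.476, -0.456, 0.752, -1.137], [-0.006, -0.857, -0.516, 0.853], [0.0, 0.0, 0.0, 1.0]]
side [[450.7, 0.0, 324.6], [0.0, 450.7, 194.5], [0.0, 0.0, 1.0]] [[-0.994, -0.055, 0.097, 0.408], [-0.111, 0.516, -0.849, 1.206], [-0.004, -0.855, -0.519, 0.824], [0.0, 0.0, 0.0, 1.0]]
wrist [[316.3, 0.0, 319.2], [0.0, 316.3, 199.5], [0.0, 0.0, 1.0]] [[-0.303, -0.911, -0.281, 0.279], [-0.953, 0.29, 0.088, 0.619], [0.001, 0.294, -0.956, 0.384], [0.0, 0.0, 0.0, 1.0]]
{'clock': np.float64(0.15), 'q': array([ 1.552,  0.359,  0.011, -0.   , -1.224, -0.288]), 'dq': array([ 0.001, -0.001,  0.002,  0.002, -0.001,  0.001]), 'tau': array([-0.0000e+00, -5.8328e+01,  2.9329e+01,  7.0010e+00,  9.0000e-03,
       -0.0000e+00]), 'position': array([0.204, 0.643, 0.248]), 'tool_rot': array([ 3.103, -0.48 , -0.   ]), 'wrist_force': array([ 0.177, -0.427, -0.525]), 'ft_torque': array([0.037, 0.015, 0.034]), 'gripper_force': np.float64(0.0), 'width': np.float64(0.087)}
```

View pics/scene0.png

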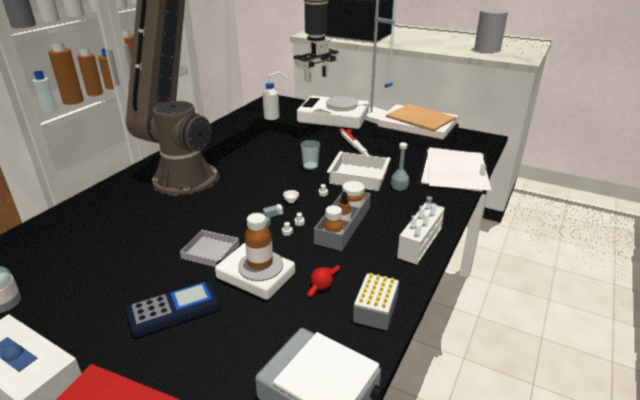

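View pics/side0.png

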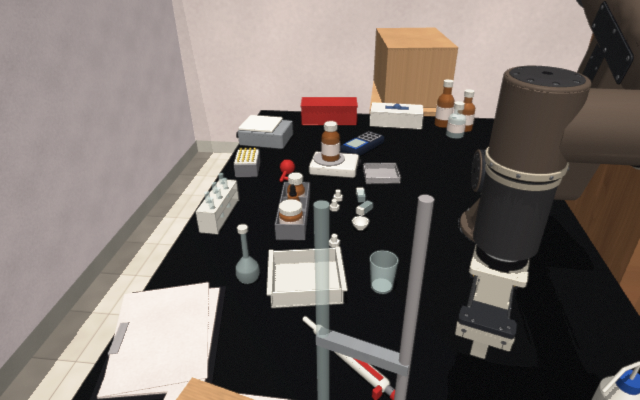

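View pics/wrist0.png

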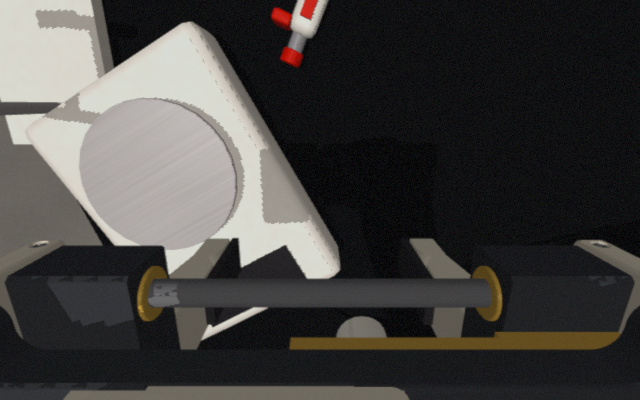

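Scene shows stoppers near (287,229), (299,219) and (323,190), cells near (273,211), the dish at (291,197), and the small bottle in the nearest bay at (334,218). Side agrees, with two cells at (361,194) and (365,208). The wrist view shows only background equipment. Next I'll work out rough positions.

Create h.py:
```python
from bench import manip, vision
import cv2,numpy as np
from scipy.spatial.transform import Rotation as R
def ray(c,p):
    E=np.array(c["extrinsics"]);d=E[:3,:3]@np.linalg.inv(c["K"])@np.array([p[0],p[1],1.]);return E[:3,3],d
def plane(c,p,z):
    o,d=ray(c,p);return o+d*(z-o[2])/d[2]
def tri(*cp):
    A=np.zeros((3,3));b=np.zeros(3);
    for c,p in cp:
        o,d=ray(c,p);d=d/np.linalg.norm(d);M=np.eye(3)-np.outer(d,d);A+=M;b+=M@o
    x=np.linalg.solve(A,b);return x
def proj(c,X):
    E=np.array(c["extrinsics"]);v=c["K"]@(E[:3,:3].T@(np.array(X)-E[:3,3]));return v[:2]/v[2]
def go(target,yaw=None):
    """needed tool-axes displacement from commanded/measured pose to target position and yaw of closing line (rad)"""
    o=manip.observe();T=R.from_rotvec(o["tool_rot"]);y=T.as_matrix()[:,1];cur=np.arctan2(y[1],y[0])
    t=T.inv().apply(np.array(target)-o["position"])
    dr=None
    if yaw is not None:
        dr=-((yaw-cur+np.pi/2)%np.pi-np.pi/2)  # tool z down
    print("tool move",t.round(4),"rz",dr if dr is None else round(dr,3),"cur yaw",round(cur,3),"q6",o["q"][5].round(2),"pos",o["position"].round(4),"clk",o["clock"].round(2))
def shot(n,name):
    c=vision.camera(n);cv2.imwrite(f"pics/{name}.png",c["image"]);np.savez(f"pics/{name}.npz",**c);return c
def load(name): return dict(np.load(f"pics/{name}.npz"))
```

Run:
```python
from h import *
s,d=load("scene0"),load("side0")
for n,a,b in [("st1",(287,229),(338,195)),("st1b",(287,229),(335,204)),("st2",(299,219),(335,204)),("st3",(323,190),(334,240)),("dish",(291,197),(360,223)),("cell",(273,211),(365,208)),("tallcap",(258,220),(330,126)),("smallcap",(334,212),(295,179)),("jar",(353,187),(291,207)),("tubc",(360,170),(306,276)),("beaker",(310,145),(383,256))]:
    x=tri((s,a),(d,b));print(n,x.round(3),proj(s,x).round(0),proj(d,x).round(0))
for p in [(185,250),(209,234),(238,241),(212,262)]: print("tray",plane(s,p,.024).round(3))
for p in [(361,190)]: print(plane(d,p,.0125).round(3))
a=cv2.resize(s["image"][140:300,170:400],None,fx=3.4,fy=3.4,interpolation=cv2.INTER_CUBIC)
cv2.imwrite("pics/s1.png",a)
```

```text
st1 [ 0.514 -0.12   0.013] [286. 229.] [337. 195.]
st1b [ 0.513 -0.099 -0.005] [290. 230.] [337. 203.]
st2 [ 0.52  -0.058  0.015] [298. 219.] [334. 204.]
st3 [0.503 0.138 0.015] [323. 190.] [334. 240.]
dish [0.431 0.044 0.016] [291. 197.] [360. 223.]
cell [ 0.419 -0.051  0.011] [272. 211.] [364. 208.]
tallcap [ 0.562 -0.325  0.182] [258. 220.] [330. 126.]
smallcap [ 0.654 -0.078  0.092] [334. 212.] [295. 179.]
jar [0.638 0.087 0.089] [353. 187.] [291. 207.]
tubc [0.562 0.316 0.025] [359. 170.] [305. 276.]
beaker [0.365 0.295 0.092] [309. 145.] [382. 256.]
tray [ 0.324 -0.358  0.024]
tray [ 0.334 -0.265  0.024]
tray [ 0.431 -0.253  0.024]
tray [ 0.426 -0.365  0.024]
[ 0.435 -0.165  0.012]
```

View pics/s1.png

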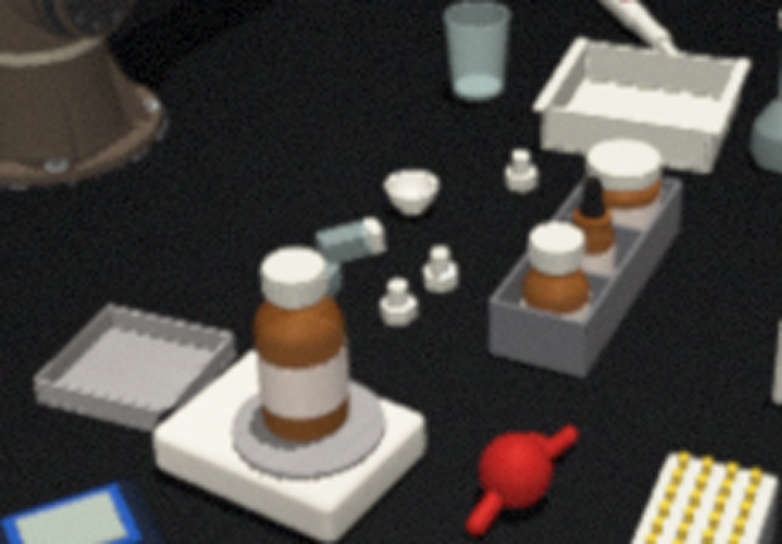

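The close-up shows two cells (one half hidden behind the tall bottle), three stoppers and the dish. First I'll square the tool to the world (tool x = +x, y = −y, z = down) and lift it over the scene for a look from above.

Careful with the scale: shifts go in shares of 62.5 mm and turns go in shares of 2 rad. That gives: 0.06 m is 0.96, 0.05 m is 0.8, -0.154 rad is -0.077.

Call:
shift_gripper(motion=[[[0, 0, -0.48, 0, 0, -0.077], [0, 0, -0.48, 0, 0, -0.0765], [0.8, 0.48, -0.32, 0, 0, 0], [0.8, 0.48, -0.32, 0, 0, 0], [0.64, 0.72, -0.16, 0, 0, 0], [0.64, 0.72, -0.16, 0, 0, 0], [0.48, 0.8, 0, 0, 0, 0], [0.48, 0.8, 0, 0, 0, 0], [0, 0.96, 0, 0, 0, 0], [0, 0.96, 0, 0, 0, 0], [0, 0.96, 0, 0, 0, 0], [0, 0.96, 0, 0, 0, 0], [0, 0.96, 0, 0, 0, 0], [0, 0.96, 0, 0, 0, 0], [0, 0.96, 0, 0, 0, 0], [0, 0.8, 0, 0, 0, 0], [0, 0.48, 0, 0, 0, 0], [0, 0, 0, 0, 0, 0], [0, 0, 0, 0, 0, 0]]])

```text
clock: 2.52
position: [0.4439, -0.1064, 0.3684]
tool_rot: [-3.141, 0.001, 0.0]
wrist_force: [-0.7, 0.6, -0.6]
width: 0.0876
gripper_force: 0.0Traceback (most recent call last):
```

Run:
```python
from h import *
shot("wrist","w1");shot("scene","sc1");shot("side","sd1");go([0.45,-0.05,0.37],np.pi/2)
```

```text
  File "<stdin>", line 2, in <module>
  File "h.py", line 22, in go
    print("tool move",t.round(4),"rz",dr if dr is None else round(dr,3),"cur yaw",round(cur,3),"q6",o["q"][5].round(2),"pos",o["position"].round(4),"clk",o["clock"].round(2))
                                                                                                                                                          ^^^^^^^^^^^^^^^^
AttributeError: 'float' object has no attribute 'round'
```

View pics/w1.png

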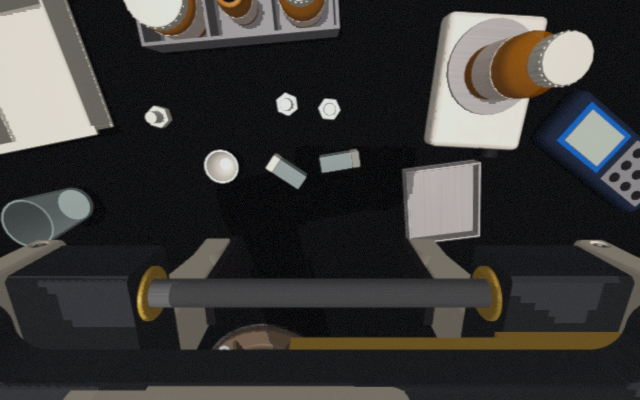

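The overhead view shows stoppers at (157,117), (287,104) and (329,109), cells at (287,171) and (340,161), the dish at (221,167), and the tray at (442,200). The tub is on the left, the carrier at the top and the stirrer at upper right.

```bash
sed -i 's/o\["clock"\].round(2)/round(float(o["clock"]),2)/' h.py
```

Add to h.py:
```python
def blobs(c,roi,lo=70,amin=60,amax=3000):
    x0,y0,x1,y1=roi;g=cv2.cvtColor(c["image"],cv2.COLOR_BGR2GRAY)[y0:y1,x0:x1]
    m=(g>lo).astype(np.uint8);out=[]
    for k in cv2.findContours(m,cv2.RETR_EXTERNAL,cv2.CHAIN_APPROX_NONE)[0]:
        a=cv2.contourArea(k)
        if amin<a<amax:
            k=k.astype(np.float32)+np.float32([x0,y0]);r=cv2.minAreaRect(k);out.append((a,r,k))
    return out
def cellpose(c,r,z=0.025):
    P=np.array([plane(c,p,z) for p in cv2.boxPoints(r)]);e1=P[1]-P[0];e2=P[2]-P[1]
    l=e1 if np.linalg.norm(e1)>np.linalg.norm(e2) else e2
    return P.mean(0),np.arctan2(l[1],l[0])%np.pi,np.linalg.norm(e1),np.linalg.norm(e2)
```

Run:
```python
from h import *
w,s,d=load("w1"),load("sc1"),load("sd1")
for a,r,k in blobs(w,(120,85,395,190)):
    P,y,e1,e2=cellpose(w,r); print("wrist",a,np.round(r[0],1),P[:2].round(4),"yaw",round(y,3),"dims",e1.round(3),e2.round(3))
for n,c,roi in [("scene",s,(262,180,332,238)),("side",d,(325,180,376,250))]:
    for a,r,k in blobs(c,roi,80,8): print(n,a,np.round(r[0],1),plane(c,r[0],.0125).round(3))
for n,p,z in [("tray",[(403,168),(480,161),(480,237),(408,242)],.024),("tub near corners",[(112,127),(62,2)],.05),("plate",[(498,66)],.052)]:
    for q in p: print(n,plane(w,q,z).round(3))
```

```text
wrist 651.5 [285.8 170.8] [ 0.4208 -0.0546] yaw 0.968 dims 0.03 0.061
wrist 653.0 [339.3 160.4] [ 0.4372 -0.1367] yaw 1.73 dims 0.06 0.028
wrist 908.0 [221. 166.] [0.4284 0.045 ] yaw 2.307 dims 0.052 0.052
wrist 423.5 [158.3 116.3] [0.5028 0.1304] yaw 2.265 dims 0.037 0.031
wrist 354.5 [329.  108.5] [ 0.5134 -0.1204] yaw 1.57 dims 0.032 0.029
wrist 359.0 [286.5 104. ] [ 0.5199 -0.0586] yaw 2.225 dims 0.032 0.03
scene 102.5 [286.3 228.6] [ 0.513 -0.119  0.012]
scene 100.0 [299.  218.5] [ 0.52  -0.052  0.012]
scene 358.5 [322.5 221. ] [ 0.592 -0.03   0.012]
scene 291.0 [272.5 220.5] [ 0.452 -0.101  0.012]
scene 145.0 [290.5 196. ] [0.424 0.054 0.012]
scene 77.5 [322.5 190. ] [0.502 0.141 0.012]
side 447.0 [332.7 219. ] [0.517 0.025 0.012]
side 409.5 [362.3 208.8] [ 0.425 -0.044  0.012]
side 22.0 [370.5 181.5] [ 0.403 -0.229  0.012]
tray [ 0.425 -0.235  0.024]
tray [ 0.436 -0.353  0.024]
tray [ 0.309 -0.371  0.024]
tray [ 0.3   -0.253  0.024]
tub near corners [0.489 0.185 0.05 ]
tub near corners [0.644 0.218 0.05 ]
plate [ 0.568 -0.343  0.052]
```

Run:
```python
from h import *
go([0.4205,-0.054,0.08],-0.603); print(manip.observe()["q"].round(2))
```

```text
tool move [-0.0235 -0.0517  0.2886] rz -0.966 cur yaw -1.569 q6 1.37 pos [ 0.4441 -0.1058  0.3685] clk 2.67
[ 0.2  -0.07 -0.23 -0.   -1.41  1.37]
```

Converted, -0.0517 m is -0.8272, 0.045 m is 0.72, -0.161 rad is -0.0805.

Call:
shift_gripper(motion=[[[-0.376, -0.8272, 0.32, 0, 0, 0], [0, 0, 0.72, 0, 0, -0.0805], [0, 0, 0.72, 0, 0, -0.0805], [0, 0, 0.72, 0, 0, -0.0805], [0, 0, 0.72, 0, 0, -0.0805], [0, 0, 0.72, 0, 0, -0.0805], [0, 0, 0.688, 0, 0, -0.0805], [0, 0, 0, 0, 0, 0], [0, 0, 0, 0, 0, 0]]], aperture=0.05, grip_force=15)

```text
clock: 3.8
position: [0.4215, -0.0542, 0.0818]
tool_rot: [2.783, 1.456, 0.002]
wrist_force: [0.1, 0.3, 0.7]
width: 0.05
gripper_force: 0.0
```

Run:
```python
from h import *
go([0.4205,-0.054,0.025],-0.603);w=shot("wrist","w2")
```

```text
tool move [-0.0004 -0.001   0.0568] rz -0.004 cur yaw -0.607 q6 2.19 pos [ 0.4215 -0.0542  0.0818] clk 3.8
```

View pics/w2.png

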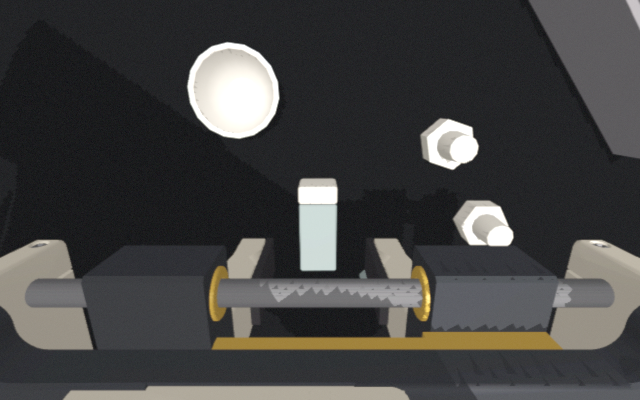

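The cell lies centred between the jaws at about (318,228). Going down to grip it.

Converted, 0.03 m is 0.48, 0.0268 m is 0.4288.

Call:
shift_gripper(motion=[[[0, -0.016, 0.48, 0, 0, 0], [0, 0, 0.4288, 0, 0, 0], [0, 0, 0, 0, 0, 0], [0, 0, 0, 0, 0, 0]]])

```text
clock: 4.35
position: [0.4207, -0.0539, 0.0253]
tool_rot: [2.782, 1.459, 0.003]
wrist_force: [0.1, 0.9, -0.2]
width: 0.0502
gripper_force: 0.0
```

Call:
shift_gripper(motion=[[[0, 0, 0, 0, 0, 0], [0, 0, 0, 0, 0, 0], [0, 0, 0, 0, 0, 0], [0, 0, 0, 0, 0, 0]]], aperture=0.015, grip_force=15)

```text
clock: 4.85
position: [0.4199, -0.0542, 0.0241]
tool_rot: [2.782, 1.459, 0.001]
wrist_force: [-2.3, 0.5, 6.0]
width: 0.0247
gripper_force: 15.0
```

Call:
shift_gripper(motion=[[[0, 0, -0.8, 0, 0, 0], [0, 0, -0.8, 0, 0, 0], [0, 0, 0, 0, 0, 0]]])

```text
clock: 5.22
position: [0.422, -0.0536, 0.1273]
tool_rot: [2.78, 1.459, 0.011]
wrist_force: [0.3, 0.9, 0.1]
width: 0.0252
gripper_force: 15.0
```

Run:
```python
from h import *
go([0.545,0.275,0.1],-1.57)
```

```text
tool move [ 0.3402 -0.0856  0.0288] rz 0.966 cur yaw -0.604 q6 2.2 pos [ 0.422  -0.0536  0.1273] clk 5.22
```

Converted, 0.057 m is 0.912, 0.055 m is 0.88, 0.161 rad is 0.0805.

Call:
shift_gripper(motion=[[[0.912, -0.2288, 0, 0, 0, 0], [0.912, -0.2288, 0, 0, 0, 0], [0.912, -0.2288, 0, 0, 0, 0], [0.912, -0.2288, 0, 0, 0, 0], [0.912, -0.2288, 0, 0, 0, 0], [0.88, -0.2256, 0, 0, 0, 0], [0, 0, 0, 0, 0, 0.0805], [0, 0, 0, 0, 0, 0.0805], [0, 0, 0, 0, 0, 0.0805], [0, 0, 0, 0, 0, 0.0805], [0, 0, 0, 0, 0, 0.0805], [0, 0, 0, 0, 0, 0.0805], [0, 0, 0, 0, 0, 0]]])

```text
clock: 6.85
position: [0.5421, 0.2738, 0.1227]
tool_rot: [3.141, 0.002, -0.002]
wrist_force: [0.0, 0.2, 0.2]
width: 0.0251
gripper_force: 15.0
```

Run:
```python
from h import *
w=shot("wrist","w3");go([0.545,0.275,0.034],-1.57)
```

```text
tool move [ 0.0029 -0.0012  0.0889] rz 0.003 cur yaw -1.567 q6 0.79 pos [0.5422 0.2739 0.1229] clk 6.9
```

View pics/w3.png

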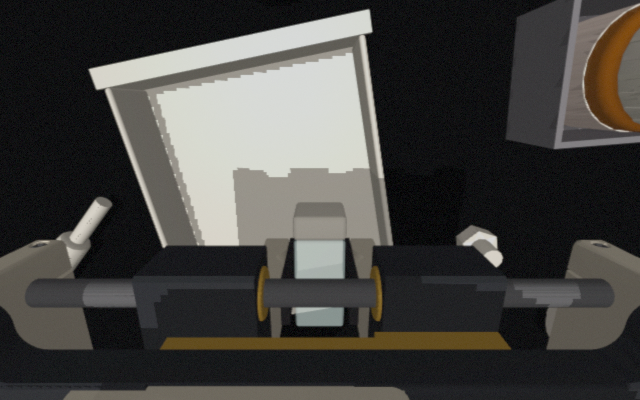

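The cell is in the jaws over the tub. The tub's far rim runs from (92,78) to (370,22) and its right wall from (365,35) to (392,245).

Run:
```python
from h import *
w=load("w3")
a,b=plane(w,(90,70),.05),plane(w,(370,11),.05); print(a.round(3),b.round(3),np.linalg.norm(a-b).round(3))
u=(b-a)/np.linalg.norm(b-a); n=np.array([u[1],-u[0],0]); n*= -np.sign(n[0]); c=(a+b)/2+n*0.098; print("centre",c.round(3),"x axis yaw",np.arctan2(-n[1],-n[0]).round(3))
```

```text
[0.64  0.415 0.05 ] [0.672 0.244 0.05 ] 0.173
centre [0.559 0.311 0.05 ] x axis yaw 0.186
```

Converted, 0.03 m is 0.48, -0.02 m is -0.32.

Call:
shift_gripper(motion=[[[0.048, -0.32, 0.48, 0, 0, 0], [0, 0, 0.48, 0, 0, 0], [0, 0, 0.464, 0, 0, 0], [0, 0, 0, 0, 0, 0], [0, 0, 0, 0, 0, 0]]])

```text
clock: 7.52
position: [0.546, 0.2945, 0.0355]
tool_rot: [-3.141, -0.003, -0.001]
wrist_force: [-0.0, 0.8, 0.5]
width: 0.0249
gripper_force: 15.0
```

Call:
shift_gripper(motion=[[[0, 0, 0, 0, 0, 0], [0, 0, 0, 0, 0, 0]]], aperture=0.042)

```text
clock: 7.78
position: [0.546, 0.2946, 0.036]
tool_rot: [-3.14, -0.001, -0.002]
wrist_force: [-0.1, 0.4, 0.4]
width: 0.0392
gripper_force: 0.0
```

Call:
shift_gripper(motion=[[[0, 0, -0.96, 0, 0, 0], [0, 0, -0.96, 0, 0, 0], [-0.32, 0.8, -0.48, 0, 0, 0], [-0.32, 0.96, -0.48, 0, 0, 0], [-0.32, 0.96, -0.48, 0, 0, 0], [-0.32, 0.96, -0.32, 0, 0, 0], [0, 0.96, 0, 0, 0, 0], [0, 0.96, 0, 0, 0, 0], [0, 0.8, 0, 0, 0, 0], [0, 0, 0, 0, 0, 0]]], aperture=0.05)

```text
clock: 9.02
position: [0.4705, -0.0923, 0.2578]
tool_rot: [-3.142, 0.006, -0.002]
wrist_force: [-0.0, 0.1, -0.4]
width: 0.0501
gripper_force: 0.0
```

Run:
```python
from h import *
w=shot("wrist","w4")
for a,r,k in blobs(w,(60,20,560,230)):
    P,y,e1,e2=cellpose(w,r); print("wrist",a,np.round(r[0],1),P[:2].round(4),"yaw",round(y,3),"dims",e1.round(3),e2.round(3))
go([0.437,-0.1365,0.08],0.16)
```

```text
wrist 2888.5 [482.  211.5] [ 0.4188 -0.2931] yaw 1.566 dims 0.046 0.122
wrist 1346.5 [207.7 205.4] [0.4282 0.0452] yaw 2.02 dims 0.052 0.052
wrist 1092.5 [355.7 197. ] [ 0.4385 -0.1363] yaw 1.737 dims 0.06 0.031
wrist 716.5 [127.8 143.8] [0.5041 0.1296] yaw 1.298 dims 0.032 0.04
wrist 229.0 [ 66.5 140.5] [0.5081 0.1999] yaw 2.901 dims 0.041 0.015
wrist 548.0 [343. 134.] [ 0.5141 -0.1196] yaw 1.566 dims 0.032 0.029
wrist 552.0 [289.4 128.2] [ 0.5209 -0.0583] yaw 1.111 dims 0.029 0.032
tool move [-0.0338  0.0457  0.1777] rz 1.408 cur yaw -1.574 q6 1.35 pos [ 0.4707 -0.091   0.2577] clk 9.07
```

Converted, 0.0457 m is 0.7312, -0.0335 m is -0.536, 0.176 rad is 0.088.

Call:
shift_gripper(motion=[[[-0.536, 0.7312, 0.32, 0, 0, 0], [0, 0, 0.32, 0, 0, 0.088], [0, 0, 0.32, 0, 0, 0.088], [0, 0, 0.32, 0, 0, 0.088], [0, 0, 0.32, 0, 0, 0.088], [0, 0, 0.32, 0, 0, 0.088], [0, 0, 0.32, 0, 0, 0.088], [0, 0, 0.32, 0, 0, 0.088], [0, 0, 0.288, 0, 0, 0.088], [0, 0, 0, 0, 0, 0], [0, 0, 0, 0, 0, 0]]], aperture=0.05, grip_force=15)

```text
clock: 10.45
position: [0.4383, -0.1346, 0.0799]
tool_rot: [-2.4, 2.027, -0.001]
wrist_force: [0.2, 0.5, 0.0]
width: 0.05
gripper_force: 0.0
```

Run:
```python
from h import *
go([0.437,-0.1365,0.025],0.16);w=shot("wrist","w5")
for a,r,k in blobs(w,(60,20,560,238)):
    P,y,e1,e2=cellpose(w,r); print("wrist",a,np.round(r[0],1),P[:2].round(4),"yaw",round(y,3),"dims",e1.round(3),e2.round(3))
```

```text
tool move [0.0016 0.0016 0.0549] rz 0.008 cur yaw -2.973 q6 0.03 pos [ 0.4383 -0.1346  0.0799] clk 10.45
wrist 1586.5 [208.5 217.5] [ 0.5092 -0.131 ] yaw 0.168 dims 0.032 0.027
wrist 840.5 [ 69.5 209. ] [ 0.5973 -0.1216] yaw 1.518 dims 0.012 0.039
wrist 2397.0 [323.  205.5] [ 0.4376 -0.1509] yaw 1.76 dims 0.025 0.042
```

Converted, 0.03 m is 0.48, 0.025 m is 0.4.

Call:
shift_gripper(motion=[[[0.016, 0.016, 0.48, 0, 0, 0], [0, 0, 0.4, 0, 0, 0], [0, 0, 0, 0, 0, 0], [0, 0, 0, 0, 0, 0]]])

```text
clock: 11.0
position: [0.4373, -0.1363, 0.025]
tool_rot: [-2.396, 2.031, -0.001]
wrist_force: [-0.1, 0.3, -0.4]
width: 0.0502
gripper_force: 0.0
```

Call:
shift_gripper(motion=[[[0, 0, 0, 0, 0, 0], [0, 0, 0, 0, 0, 0], [0, 0, 0, 0, 0, 0], [0, 0, 0, 0, 0, 0]]], aperture=0.015, grip_force=15)

```text
clock: 11.5
position: [0.4368, -0.1364, 0.0245]
tool_rot: [-2.395, 2.033, -0.0]
wrist_force: [-1.4, 0.1, 4.7]
width: 0.0251
gripper_force: 15.0
```

Call:
shift_gripper(motion=[[[0, 0, -0.8, 0, 0, 0], [0, 0, -0.96, 0, 0, 0], [0, 0, 0, 0, 0, 0]]])

```text
clock: 11.88
position: [0.4396, -0.1363, 0.1385]
tool_rot: [-2.391, 2.028, -0.01]
wrist_force: [0.0, -0.5, -0.9]
width: 0.0252
gripper_force: 15.0
```

Run:
```python
from h import *
go([0.565,0.34,0.13],-1.57)
```

```text
tool move [-0.4495 -0.2013  0.0098] rz -1.408 cur yaw -2.978 q6 0.03 pos [ 0.4396 -0.1363  0.1385] clk 11.88
```

Converted, -0.05 m is -0.8, -0.0224 m is -0.3584, -0.176 rad is -0.088.

Call:
shift_gripper(motion=[[[-0.8, -0.3584, 0, 0, 0, 0], [-0.8, -0.3584, 0, 0, 0, 0], [-0.8, -0.3584, 0, 0, 0, 0], [-0.8, -0.3584, 0, 0, 0, 0], [-0.8, -0.3584, 0, 0, 0, 0], [-0.8, -0.3584, 0, 0, 0, 0], [-0.8, -0.3584, 0, 0, 0, 0], [-0.8, -0.3584, 0, 0, 0, 0], [-0.8, -0.352, 0, 0, 0, 0], [0, 0, 0, 0, 0, -0.088], [0, 0, 0, 0, 0, -0.088], [0, 0, 0, 0, 0, -0.088], [0, 0, 0, 0, 0, -0.088], [0, 0, 0, 0, 0, -0.088], [0, 0, 0, 0, 0, -0.088], [0, 0, 0, 0, 0, -0.088], [0, 0, 0, 0, 0, -0.088], [0, 0, 0, 0, 0, 0]]])

```text
clock: 14.12
position: [0.5619, 0.34, 0.1332]
tool_rot: [3.141, -0.002, -0.002]
wrist_force: [-0.7, -0.7, 0.1]
width: 0.0249
gripper_force: 15.0
```

Run:
```python
from h import *
go([0.565,0.345,0.036],-1.57)
```

```text
tool move [ 0.0032 -0.0051  0.0972] rz -0.002 cur yaw -1.572 q6 0.73 pos [0.5619 0.34   0.1332] clk 14.12
```

Converted, 0.034 m is 0.544, 0.03 m is 0.48.

Call:
shift_gripper(motion=[[[0.048, -0.08, 0.48, 0, 0, 0], [0, 0, 0.48, 0, 0, 0], [0, 0, 0.544, 0, 0, 0], [0, 0, 0, 0, 0, 0], [0, 0, 0, 0, 0, 0]]])

```text
clock: 14.75
position: [0.5658, 0.3457, 0.0411]
tool_rot: [-3.141, 0.002, -0.001]
wrist_force: [0.2, -0.3, 0.1]
width: 0.0252
gripper_force: 15.0
```

Call:
shift_gripper(motion=[[[0, 0, 0, 0, 0, 0], [0, 0, 0, 0, 0, 0]]], aperture=0.036)

```text
clock: 15.0
position: [0.5657, 0.3458, 0.0416]
tool_rot: [-3.14, 0.0, -0.002]
wrist_force: [-0.6, 0.2, 0.0]
width: 0.035
gripper_force: 0.0
```

Call:
shift_gripper(motion=[[[0, 0, -0.96, 0, 0, 0], [0, 0, -0.96, 0, 0, 0], [-0.16, 0.8, -0.48, 0, 0, 0], [-0.16, 0.96, -0.48, 0, 0, 0], [-0.32, 0.96, 0, 0, 0, 0], [-0.32, 0.8, 0, 0, 0, 0], [0, 0, 0, 0, 0, 0]]], aperture=0.05)

```text
clock: 15.88
position: [0.5049, 0.1279, 0.2193]
tool_rot: [-3.14, 0.004, -0.002]
wrist_force: [-0.0, 1.0, 0.8]
width: 0.0503
gripper_force: 0.0
```

Run:
```python
from h import *
w=shot("wrist","w6")
for a,r,k in blobs(w,(30,20,600,235)):
    P,y,e1,e2=cellpose(w,r); print("wrist",a,np.round(r[0],1),P[:2].round(4),"yaw",round(y,3),"dims",e1.round(3),e2.round(3))
go([0.503,0.13,0.09],-1.57)
```

```text
wrist 312.0 [394.  228.5] [0.4476 0.0444] yaw 1.568 dims 0.045 0.013
wrist 589.0 [310.7 178.4] [0.5054 0.1375] yaw 0.24 dims 0.028 0.033
wrist 906.5 [546. 168.] [ 0.516  -0.1123] yaw 1.567 dims 0.044 0.031
wrist 811.0 [488.9 162.3] [ 0.5223 -0.0509] yaw 1.175 dims 0.029 0.043
wrist 1202.0 [569.  34.] [ 0.6442 -0.1075] yaw 1.567 dims 0.056 0.025
wrist 300.5 [483.3  30.3] [ 0.6478 -0.0263] yaw 1.541 dims 0.017 0.04
tool move [-0.0033 -0.0004  0.1293] rz -0.003 cur yaw -1.573 q6 0.94 pos [0.506  0.1294 0.2193] clk 15.93
```

View pics/w6.png

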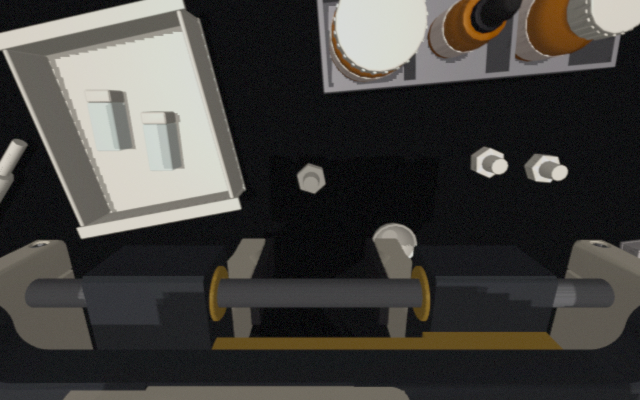

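Both cells lie in the tub at (108,120) and (160,140). The stopper sits at (311,179). The arm was still settling in that picture, so I'll repeat the measurement at rest.

Converted, 0.03 m is 0.48, -0.003 m is -0.048.

Call:
shift_gripper(motion=[[[-0.048, 0, 0.48, 0, 0, 0], [0, 0, 0, 0, 0, 0], [0, 0, 0, 0, 0, 0], [0, 0, 0, 0, 0, 0]]])

```text
clock: 16.42
position: [0.504, 0.1313, 0.1887]
tool_rot: [-3.141, -0.001, -0.002]
wrist_force: [0.5, -0.6, -0.1]
width: 0.0501
gripper_force: 0.0
```

Run:
```python
from h import *
w=shot("wrist","w7")
for a,r,k in blobs(w,(230,20,600,235)):
    P,y,e1,e2=cellpose(w,r,.012); print("wrist",a,np.round(r[0],1),P[:2].round(4),"yaw",round(y,3),"dims",e1.round(3),e2.round(3))
    o=cv2.approxPolyDP(k,2.5,True)[:,0]; print([plane(w,p,.014)[:2].round(3).tolist() for p in o])
go([0.503,0.134,0.09],-1.57); print(w["extrinsics"][:3,3])
```

```text
wrist 701.0 [313.4 184.1] [0.5027 0.1377] yaw 0.22 dims 0.029 0.035
[[0.52, 0.141], [0.507, 0.153], [0.493, 0.15], [0.487, 0.133], [0.497, 0.122], [0.513, 0.125]]
wrist 1132.0 [570.6 174.6] [ 0.5127 -0.1227] yaw 1.489 dims 0.031 0.051
[[0.518, -0.095], [0.504, -0.101], [0.498, -0.115], [0.499, -0.141], [0.507, -0.147], [0.515, -0.144], [0.517, -0.137], [0.527, -0.128], [0.529, -0.103]]
wrist 999.5 [508.3 167.9] [ 0.5195 -0.0585] yaw 1.18 dims 0.03 0.046
[[0.528, -0.036], [0.513, -0.038], [0.504, -0.059], [0.508, -0.075], [0.516, -0.08], [0.529, -0.071], [0.536, -0.056], [0.537, -0.047]]
wrist 402.0 [236. 185.] [0.5008 0.2169] yaw 3.059 dims 0.074 0.012
[[0.538, 0.219], [0.465, 0.224], [0.468, 0.218], [0.481, 0.221], [0.493, 0.211]]
wrist 343.0 [587.   30.5] [ 0.6438 -0.1067] yaw 1.571 dims 0.021 0.017
[[0.651, -0.093], [0.642, -0.099], [0.635, -0.118], [0.652, -0.114]]
wrist 242.5 [511.   25.5] [ 0.6479 -0.0383] yaw 1.571 dims 0.035 0.009
[[0.651, -0.019], [0.645, -0.027], [0.643, -0.04], [0.652, -0.054], [0.649, -0.041]]
tool move [-0.001  -0.0027  0.0986] rz -0.0 cur yaw -1.57 q6 0.94 pos [0.5039 0.1312 0.1886] clk 16.48
[0.58267024 0.13147065 0.32546859]
```

Converted, 0.04 m is 0.64, 0.035 m is 0.56, -0.11 rad is -0.055.

Call:
shift_gripper(motion=[[[-0.016, -0.096, 0.64, 0, 0, 0], [0, 0, 0.48, 0, 0, -0.05], [0, 0, 0.48, 0, 0, -0.055], [0, 0, 0.56, 0, 0, 0], [0, 0, 0.456, 0, 0, 0], [0, 0, 0, 0, 0, 0], [0, 0, 0, 0, 0, 0]]])

```text
clock: 17.35
position: [0.5027, 0.137, 0.0245]
tool_rot: [-3.124, -0.33, -0.0]
wrist_force: [0.1, 0.1, -0.4]
width: 0.0499
gripper_force: 0.0
```

Call:
shift_gripper(motion=[[[0, 0, 0, 0, 0, 0], [0, 0, 0, 0, 0, 0], [0, 0, 0, 0, 0, 0], [0, 0, 0, 0, 0, 0]]], aperture=0.018, grip_force=12)

```text
clock: 17.85
position: [0.5024, 0.1368, 0.0246]
tool_rot: [-3.124, -0.33, -0.001]
wrist_force: [-0.5, 0.6, 2.3]
width: 0.0282
gripper_force: 12.0
```

Call:
shift_gripper(motion=[[[0, 0, -0.8, 0, 0, 0], [0, 0, -0.96, 0, 0, 0], [0, 0, 0, 0, 0, 0]]])

```text
clock: 18.23
position: [0.5049, 0.1382, 0.1392]
tool_rot: [-3.12, -0.33, -0.013]
wrist_force: [0.1, -0.1, -1.4]
width: 0.0278
gripper_force: 12.0
```

Run:
```python
from h import *
go([0.3675,-0.275,0.13],-1.57)
```

```text
tool move [-0.221   0.3753  0.0062] rz 0.21 cur yaw -1.36 q6 1.14 pos [0.5049 0.1382 0.1392] clk 18.23
```

Run:
```python
from h import *
go([0.332,-0.303,0.13],-1.57+.09)
```

```text
tool move [-0.2615  0.3952  0.0058] rz 0.12 cur yaw -1.36 q6 1.14 pos [0.5049 0.1382 0.1392] clk 18.23
```

Converted, 0.044 m is 0.704, 0.0439 m is 0.7024, 0.12 rad is 0.06.

Call:
shift_gripper(motion=[[[-0.464, 0.7024, 0, 0, 0, 0], [-0.464, 0.7024, 0, 0, 0, 0], [-0.464, 0.7024, 0, 0, 0, 0], [-0.464, 0.7024, 0, 0, 0, 0], [-0.464, 0.7024, 0, 0, 0, 0], [-0.464, 0.7024, 0, 0, 0, 0], [-0.464, 0.7024, 0, 0, 0, 0], [-0.464, 0.7024, 0, 0, 0, 0], [-0.472, 0.704, 0, 0, 0, 0], [0, 0, 0, 0, 0, 0.06], [0, 0, 0, 0, 0, 0], [0, 0, 0, 0, 0, 0]]])

```text
clock: 19.73
position: [0.329, -0.3039, 0.1341]
tool_rot: [-3.138, -0.146, 0.0]
wrist_force: [0.4, -0.2, -0.3]
width: 0.0278
gripper_force: 12.0
```

Run:
```python
from h import *
w=shot("wrist","w8")
g=cv2.cvtColor(w["image"],cv2.COLOR_BGR2GRAY);print(w["extrinsics"].round(3).tolist())
go([0.332,-0.303,0.031],-1.48)
```

```text
[[0.092, -0.951, -0.294, 0.408], [-0.996, -0.088, -0.027, -0.296], [-0.0, 0.295, -0.956, 0.271], [0.0, 0.0, 0.0, 1.0]]
tool move [ 0.0029 -0.0005  0.1032] rz 0.003 cur yaw -1.477 q6 1.97 pos [ 0.3292 -0.3038  0.1342] clk 19.77
```

View pics/w8.png

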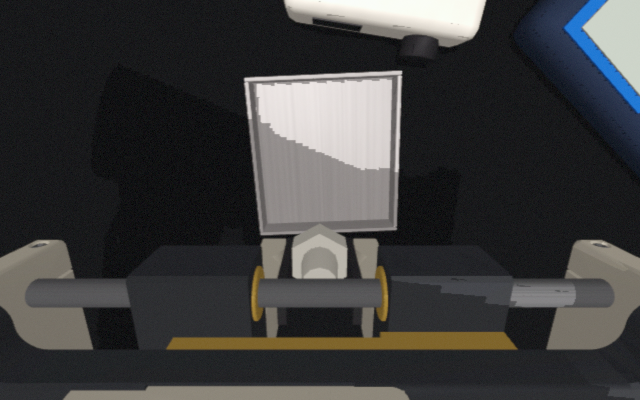

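The stopper is in the jaws. The tray's rim corners are at (246,78), (401,72), (397,230) and (262,235), so I'll recompute the tray centre from those.

Run:
```python
from h import *
w=load("w8")
P=[plane(w,p,.024)[:2] for p in [(246,78),(401,72),(397,230),(262,235)]];print(np.round(P,3),np.mean(P,0).round(3))
go([0.332,-0.303,0.031],-1.48)
```

```text
[[ 0.419 -0.242]
 [ 0.434 -0.354]
 [ 0.311 -0.371]
 [ 0.296 -0.258]] [ 0.365 -0.306]
tool move [ 0.0029 -0.0005  0.1032] rz 0.003 cur yaw -1.477 q6 1.97 pos [ 0.3292 -0.3038  0.1342] clk 19.77
```

Converted, 0.04 m is 0.64, 0.023 m is 0.368.

Call:
shift_gripper(motion=[[[0.064, 0.08, 0.64, 0, 0, 0], [0, 0, 0.64, 0, 0, 0], [0, 0, 0.368, 0, 0, 0], [0, 0, 0, 0, 0, 0], [0, 0, 0, 0, 0, 0]]])

```text
clock: 20.4
position: [0.3342, -0.3088, 0.0321]
tool_rot: [3.138, 0.145, 0.001]
wrist_force: [1.0, 0.9, -0.3]
width: 0.0277
gripper_force: 12.0
```

Call:
shift_gripper(motion=[[[0, 0, 0, 0, 0, 0], [0, 0, 0, 0, 0, 0]]], aperture=0.04)

```text
clock: 20.65
position: [0.334, -0.3091, 0.0322]
tool_rot: [3.138, 0.142, 0.003]
wrist_force: [-0.1, 0.0, 0.9]
width: 0.0391
gripper_force: 0.0
```

Call:
shift_gripper(motion=[[[0, 0, -0.96, 0, 0, 0], [0, 0, -0.8, 0, 0, 0], [0.96, 0, -0.32, 0, 0, 0], [0.96, -0.32, 0, 0, 0, 0], [0.64, -0.96, 0, 0, 0, 0], [0.32, -0.96, 0, 0, 0, 0], [0, -0.96, 0, 0, 0, 0], [0, -0.48, 0, 0, 0, 0], [0, 0, 0, 0, 0, 0], [0, 0, 0, 0, 0, 0], [0, 0, 0, 0, 0, 0]]], aperture=0.05)

```text
clock: 22.02
position: [0.4858, -0.074, 0.1612]
tool_rot: [3.138, 0.14, 0.0]
wrist_force: [0.1, 0.4, -0.8]
width: 0.0501
gripper_force: 0.0
```

Run:
```python
from h import *
w=shot("wrist","w9")
for a,r,k in blobs(w,(30,20,600,235)):
    P,y,e1,e2=cellpose(w,r,.012); print("wrist",a,np.round(r[0],1),P[:2].round(4),"yaw",round(y,3),"dims",e1.round(3),e2.round(3))
    o=cv2.approxPolyDP(k,2.5,True)[:,0]; print([plane(w,p,.014)[:2].round(3).tolist() for p in o])
go([0.514,-0.12,0.03],-1.57)
```

```text
wrist 756.5 [187.5 225. ] [0.4395 0.0504] yaw 1.659 dims 0.019 0.053
[[0.43, 0.076], [0.433, 0.023], [0.445, 0.03], [0.45, 0.042], [0.445, 0.064]]
wrist 945.0 [372.8 165.1] [ 0.5134 -0.1205] yaw 0.424 dims 0.03 0.035
[[0.529, -0.111], [0.517, -0.102], [0.499, -0.111], [0.498, -0.127], [0.512, -0.137], [0.526, -0.131]]
wrist 947.5 [304.5 151.5] [ 0.5204 -0.0573] yaw 0.09 dims 0.029 0.033
[[0.537, -0.055], [0.527, -0.042], [0.513, -0.043], [0.509, -0.046], [0.504, -0.061], [0.514, -0.073], [0.53, -0.071]]
tool move [0.024  0.0482 0.1311] rz 0.088 cur yaw -1.482 q6 1.41 pos [ 0.4858 -0.0741  0.1611] clk 22.07
```

Converted, 0.04 m is 0.64, 0.036 m is 0.576, -0.05 rad is -0.025.

Call:
shift_gripper(motion=[[[0.576, -0.2144, 0.48, 0, 0, -0.025], [0, 0, 0.64, 0, 0, 0], [0, 0, 0.64, 0, 0, 0], [0, 0, 0.416, 0, 0, 0], [0, 0, 0, 0, 0, 0], [0, 0, 0, 0, 0, 0]]])

```text
clock: 22.82
position: [0.5204, -0.0574, 0.0248]
tool_rot: [3.134, 0.218, -0.001]
wrist_force: [0.2, 0.6, 0.2]
width: 0.0502
gripper_force: 0.0
```

Call:
shift_gripper(motion=[[[0, 0, 0, 0, 0, 0], [0, 0, 0, 0, 0, 0], [0, 0, 0, 0, 0, 0], [0, 0, 0, 0, 0, 0]]], aperture=0.018, grip_force=12)

```text
clock: 23.32
position: [0.5206, -0.0567, 0.0253]
tool_rot: [3.134, 0.22, 0.0]
wrist_force: [1.1, -0.4, 2.1]
width: 0.028
gripper_force: 12.0
```

Call:
shift_gripper(motion=[[[0, 0, -0.8, 0, 0, 0], [0, 0, -0.96, 0, 0, 0], [0, 0, 0, 0, 0, 0]]])

```text
clock: 23.7
position: [0.5235, -0.0561, 0.14]
tool_rot: [-3.133, -0.221, -0.014]
wrist_force: [-1.0, 0.0, -1.1]
width: 0.0281
gripper_force: 12.0
```

Run:
```python
from h import *
go([0.372,-0.304,0.13],-1.45)
```

```text
tool move [-0.1849  0.2241  0.0083] rz 0.02 cur yaw -1.43 q6 1.44 pos [ 0.5235 -0.0561  0.14  ] clk 23.7
```

Careful with the scale: shifts go in shares of 62.5 mm and turns go in shares of 2 rad. That gives: 0.045 m is 0.72, 0.044 m is 0.704.

Call:
shift_gripper(motion=[[[-0.592, 0.72, 0, 0, 0, 0], [-0.592, 0.72, 0, 0, 0, 0], [-0.592, 0.72, 0, 0, 0, 0], [-0.592, 0.72, 0, 0, 0, 0], [-0.592, 0.704, 0, 0, 0, 0], [0, 0, 0.48, 0, 0, 0], [0, 0, 0.64, 0, 0, 0], [0, 0, 0.608, 0, 0, 0], [0, 0, 0, 0, 0, 0], [0, 0, 0, 0, 0, 0]]])

```text
clock: 24.95
position: [0.3682, -0.3041, 0.0266]
tool_rot: [-3.133, -0.22, 0.001]
wrist_force: [0.4, -0.7, -0.1]
width: 0.0281
gripper_force: 12.0
```

Call:
shift_gripper(motion=[[[0, 0, 0, 0, 0, 0], [0, 0, 0, 0, 0, 0]]], aperture=0.04)

```text
clock: 25.2
position: [0.3686, -0.3042, 0.0271]
tool_rot: [3.134, 0.22, 0.0]
wrist_force: [-0.4, -0.3, -0.2]
width: 0.0386
gripper_force: 0.0
```

Call:
shift_gripper(motion=[[[0, 0, -0.96, 0, 0, 0], [0, 0, -0.8, 0, 0, 0], [0.8, -0.48, -0.32, 0, 0, 0], [0.8, -0.64, 0, 0, 0, 0], [0.32, -0.96, 0, 0, 0, 0], [0, -0.8, 0, 0, 0, 0], [0, 0, 0, 0, 0, 0], [0, 0, 0, 0, 0, 0], [0, 0, 0, 0, 0, 0]]], aperture=0.05)

```text
clock: 26.32
position: [0.4611, -0.112, 0.1571]
tool_rot: [3.134, 0.218, -0.0]
wrist_force: [0.2, 0.5, 0.6]
width: 0.0502
gripper_force: 0.0
```

Run:
```python
from h import *
w=shot("wrist","w10")
for a,r,k in blobs(w,(30,20,600,235)):
    P,y,e1,e2=cellpose(w,r,.012); print("wrist",a,np.round(r[0],1),P[:2].round(4),"yaw",round(y,3),"dims",e1.round(3),e2.round(3))
    o=cv2.approxPolyDP(k,2.5,True)[:,0]; print([plane(w,p,.014)[:2].round(3).tolist() for p in o])
go([0.5135,-0.1195,0.025],-1.57)
```

```text
wrist 2636.0 [140.5 206.5] [0.4225 0.0525] yaw 1.709 dims 0.056 0.055
[[0.445, 0.068], [0.437, 0.076], [0.426, 0.079], [0.406, 0.074], [0.396, 0.054], [0.403, 0.034], [0.423, 0.023], [0.432, 0.023], [0.444, 0.03], [0.451, 0.05]]
wrist 987.5 [337.8 135.8] [ 0.5131 -0.1208] yaw 2.484 dims 0.033 0.03
[[0.529, -0.114], [0.515, -0.104], [0.499, -0.112], [0.499, -0.129], [0.511, -0.137], [0.526, -0.131]]
tool move [0.051  0.0146 0.132 ] rz 0.138 cur yaw -1.432 q6 1.53 pos [ 0.461  -0.1121  0.157 ] clk 26.38
```

Converted, 0.0505 m is 0.808, 0.0156 m is 0.2496, -0.15 rad is -0.075.

Call:
shift_gripper(motion=[[[0.808, 0.2496, 0.32, 0, 0, 0], [0, 0, 0.64, 0, 0, -0.075], [0, 0, 0.64, 0, 0, -0.075], [0, 0, 0.512, 0, 0, 0], [0, 0, 0, 0, 0, 0], [0, 0, 0, 0, 0, 0]]])

```text
clock: 27.12
position: [0.5131, -0.1205, 0.0247]
tool_rot: [-3.066, -0.683, 0.001]
wrist_force: [-0.1, 0.7, -0.8]
width: 0.0497
gripper_force: 0.0
```

Call:
shift_gripper(motion=[[[0, 0, 0, 0, 0, 0], [0, 0, 0, 0, 0, 0], [0, 0, 0, 0, 0, 0], [0, 0, 0, 0, 0, 0]]], aperture=0.018, grip_force=12)

```text
clock: 27.62
position: [0.5133, -0.1196, 0.0253]
tool_rot: [3.066, 0.686, 0.0]
wrist_force: [0.0, -1.5, 1.1]
width: 0.0282
gripper_force: 12.0
```

Call:
shift_gripper(motion=[[[0, 0, -0.8, 0, 0, 0], [0, 0, -0.96, 0, 0, 0], [0, 0, 0, 0, 0, 0.075], [0, 0, 0, 0, 0, 0.075], [0, 0, 0, 0, 0, 0]]])

```text
clock: 28.25
position: [0.5132, -0.1195, 0.1352]
tool_rot: [-3.134, -0.222, -0.0]
wrist_force: [0.4, 0.3, 0.4]
width: 0.028
gripper_force: 12.0
```

Run:
```python
from h import *
go([0.407,-0.299,0.13],-1.45)
```

```text
tool move [-0.1304  0.1628  0.0052] rz 0.02 cur yaw -1.43 q6 1.57 pos [ 0.5132 -0.1195  0.1352] clk 28.25
```

Converted, 0.0405 m is 0.648, 0.04 m is 0.64.

Call:
shift_gripper(motion=[[[-0.528, 0.648, 0, 0, 0, 0], [-0.528, 0.648, 0, 0, 0, 0], [-0.528, 0.648, 0, 0, 0, 0], [-0.536, 0.648, 0, 0, 0, 0], [0, 0, 0, 0, 0, 0], [0, 0, 0.64, 0, 0, 0], [0, 0, 0.64, 0, 0, 0], [0, 0, 0, 0, 0, 0], [0, 0, 0, 0, 0, 0]]])

```text
clock: 29.38
position: [0.4057, -0.2984, 0.0561]
tool_rot: [3.133, 0.224, 0.001]
wrist_force: [0.3, -0.3, 1.2]
width: 0.0279
gripper_force: 12.0
```

Run:
```python
from h import *
go([0.404,-0.299,0.031],-1.45)
```

```text
tool move [-0.0018  0.0003  0.0251] rz 0.022 cur yaw -1.428 q6 1.96 pos [ 0.4057 -0.2984  0.0561] clk 29.38
```

Converted, 0.024 m is 0.384, -0.002 m is -0.032.

Call:
shift_gripper(motion=[[[-0.032, 0, 0.384, 0, 0, 0], [0, 0, 0, 0, 0, 0], [0, 0, 0, 0, 0, 0]]])

```text
clock: 29.75
position: [0.4038, -0.299, 0.0326]
tool_rot: [3.133, 0.221, 0.003]
wrist_force: [0.3, 0.7, -0.1]
width: 0.0277
gripper_force: 12.0
```

Call:
shift_gripper(motion=[[[0, 0, 0, 0, 0, 0], [0, 0, 0, 0, 0, 0]]], aperture=0.04)

```text
clock: 30.0
position: [0.4032, -0.2989, 0.0318]
tool_rot: [3.133, 0.22, 0.002]
wrist_force: [-0.2, 0.5, -0.3]
width: 0.0388
gripper_force: 0.0
```

Call:
shift_gripper(motion=[[[0, 0, -0.96, 0, 0, 0], [0, 0, -0.96, 0, 0, 0], [0, 0, -0.96, 0, 0, 0], [0, 0, -0.96, 0, 0, 0], [0.8, -0.48, -0.64, 0, 0, 0.03], [0.8, -0.8, -0.32, 0, 0, 0.04], [0, -0.96, 0, 0, 0, 0], [0, -0.32, 0, 0, 0, 0], [0, 0, 0, 0, 0, 0], [0, 0, 0, 0, 0, 0], [0, 0, 0, 0, 0, 0]]], aperture=0.088)

```text
clock: 31.38
position: [0.4816, -0.1413, 0.3234]
tool_rot: [3.141, -0.001, -0.0]
wrist_force: [-0.4, -0.2, 0.3]
width: 0.0874
gripper_force: 0.0
```

Run:
```python
from h import *
w=shot("wrist","w11");shot("scene","sc11");shot("side","sd11");go([0.5,-.15,.35],-1.57)
print(w["extrinsics"].round(3).tolist())
```

```text
tool move [ 0.0184  0.0088 -0.0267] rz -0.002 cur yaw -1.572 q6 1.46 pos [ 0.4816 -0.1412  0.3234] clk 31.52
[[-0.002, -0.956, -0.295, 0.56], [-1.0, 0.002, 0.001, -0.141], [-0.0, 0.295, -0.956, 0.46], [0.0, 0.0, 0.0, 1.0]]
```

View pics/w11.png

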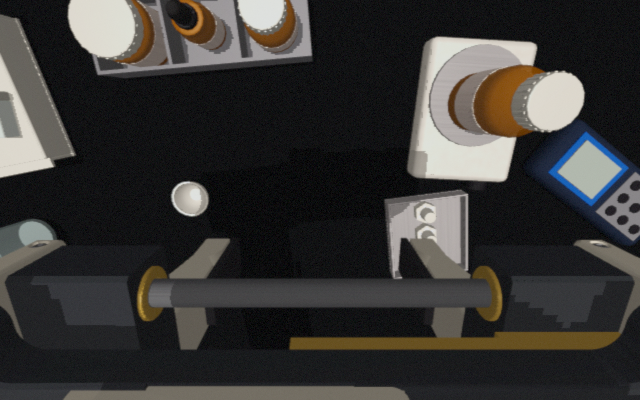

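The tray holds the stoppers, and the bench between is clear except for the dish at (190,198). Next I'll move over the small bottle to measure it.

Converted, 0.047 m is 0.752, 0.046 m is 0.736.

Call:
shift_gripper(motion=[[[0.752, -0.48, 0, 0, 0, 0], [0.736, -0.496, 0, 0, 0, 0], [0, 0, 0, 0, 0, 0], [0, 0, 0, 0, 0, 0], [0, 0, 0, 0, 0, 0]]])

```text
clock: 32.15
position: [0.5742, -0.0802, 0.3237]
tool_rot: [3.142, -0.001, 0.0]
wrist_force: [0.3, -0.0, -0.0]
width: 0.0875
gripper_force: 0.0
```

Run:
```python
from h import *
w=shot("wrist","w12")
def caps(c,roi,lo=170,amin=40):
    x0,y0,x1,y1=roi;I=c["image"][y0:y1,x0:x1];h=cv2.cvtColor(I,cv2.COLOR_BGR2HSV)
    m=((h[...,2]>lo)&(h[...,1]<45)).astype(np.uint8)
    for k in cv2.findContours(m,cv2.RETR_EXTERNAL,cv2.CHAIN_APPROX_NONE)[0]:
        if cv2.contourArea(k)>amin: 
            e=cv2.fitEllipse(k);b=cv2.boundingRect(k);print(np.round(np.array(e[0])+[x0,y0],1),np.round(e[1],1),"bb",(b[0]+x0,b[1]+y0,b[2],b[3]),cv2.contourArea(k))
print("wrist");caps(w,(0,0,640,235),185,150)
s,d=load("sc11"),load("sd11")
print("scene");caps(s,(240,180,370,240),150)
print("side");caps(d,(270,115,350,235),150)
```

```text
wrist
[ 95.7 230. ] [ 6.8 67.1] bb (55, 225, 58, 10) 245.0
[600.9 210.1] [42.6 54.5] bb (575, 187, 52, 48) 1819.0
[510.1 175.3] [103.2 132.2] bb (451, 117, 118, 118) 3709.5
[ 49.6 171.3] [ 80.9 144.4] bb (0, 98, 107, 133) 7632.0
[27.1 96.5] [10.3 79.3] bb (0, 87, 57, 21) 520.5
[173.5 113.7] [55.8 64.2] bb (144, 83, 60, 63) 2807.0
[322.5 101.7] [41.2 42.7] bb (302, 80, 42, 45) 1376.5
scene
[256.  220.8] [16.9 18.1] bb (247, 213, 19, 18) 236.5
[336.1 213. ] [13.7 24.3] bb (326, 205, 24, 16) 204.0
[290.7 195. ] [11.2 13.3] bb (284, 190, 15, 12) 110.0
[351.4 186. ] [15.5 39.4] bb (330, 180, 40, 16) 340.0
side
[321.3 204.2] [ 6.7 13.7] bb (315, 201, 14, 8) 69.5
[289.9 207.2] [15.7 22.8] bb (279, 200, 23, 16) 276.0
[294.8 178.2] [11.9 13.2] bb (288, 173, 14, 12) 116.5
[330.6 162.3] [32.4 39.7] bb (309, 143, 41, 34) 801.0
[330.  125.9] [ 9.2 12.2] bb (324, 121, 13, 10) 82.5
[277.5 125.4] [17.6 20. ] bb (270, 117, 20, 18) 236.0
```

View pics/w12.png

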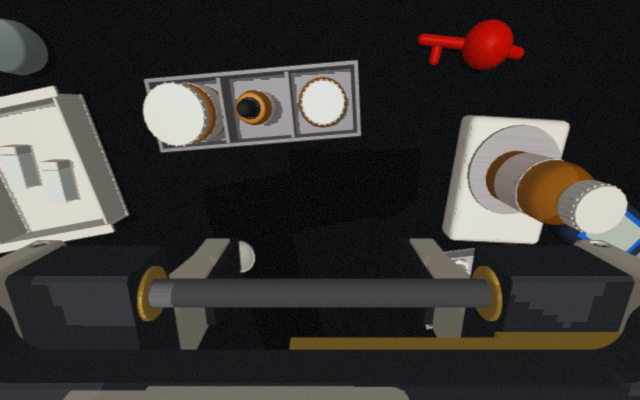

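The small cap is at (322.5,101.7) in the right-hand bay. The carrier's rim corners are about (146,80), (357,61), (360,133) and (162,152).

Run:
```python
from h import *
w,d,s=load("w12"),load("sd11"),load("sc11")
print("tri cap",tri((w,(322.5,101.7)),(d,(294.8,177))).round(4), tri((w,(322.5,101.7)),(s,(334,210))).round(4))
print("at .105",plane(w,(322.5,101.7),.105).round(4))
P=np.array([plane(w,p,.055)[:2] for p in [(146,80),(357,61),(360,133),(162,152)]]);print(P.round(3).tolist(),P.mean(0).round(4))
u=P[0]-P[1];print("len",np.linalg.norm(u).round(3),"yaw of y axis",np.arctan2(u[1],u[0]).round(3))
u=P[3]-P[2];print("len",np.linalg.norm(u).round(3),np.arctan2(u[1],u[0]).round(3)); v=(P[0]-P[1]+P[3]-P[2]);v/=np.linalg.norm(v);print("bay",(P.mean(0)-v*.084).round(4))
go([0.654,-.08,.2],None)
```

```text
tri cap [ 0.6537 -0.0836  0.0972] [ 0.655  -0.0828  0.1021]
at .105 [ 0.6534 -0.0836  0.105 ]
[[0.679, 0.128], [0.699, -0.125], [0.616, -0.131], [0.592, 0.122]] [ 0.6465 -0.0016]
len 0.254 yaw of y axis 1.652
len 0.254 1.664
bay [ 0.6538 -0.0853]
tool move [ 0.0797 -0.0002  0.124 ] rz None cur yaw -1.571 q6 1.37 pos [ 0.5742 -0.0802  0.3239] clk 32.2
```

Converted, 0.04 m is 0.64, 0.0392 m is 0.6272, 0.185 rad is 0.0925.

Call:
shift_gripper(motion=[[[0.64, 0.0272, 0, 0, 0, 0], [0.6272, 0.0272, 0, 0, 0, 0], [0, 0, 0.32, 0, 0, 0.0925], [0, 0, 0.32, 0, 0, 0.0925], [0, 0, 0.32, 0, 0, 0.0925], [0, 0, 0.32, 0, 0, 0.0925], [0, 0, 0.32, 0, 0, 0.0925], [0, 0, 0.32, 0, 0, 0.0925], [0, 0, 0.32, 0, 0, 0.0925], [0, 0, 0.32, 0, 0, 0.0925], [0, 0, 0, 0, 0, 0], [0, 0, 0, 0, 0, 0], [0, 0, 0, 0, 0, 0]]], aperture=0.07, grip_force=25)

```text
clock: 33.83
position: [0.6545, -0.083, 0.1648]
tool_rot: [-2.322, 2.114, -0.002]
wrist_force: [-0.6, -0.3, 0.3]
width: 0.0698
gripper_force: 0.0
```

Run:
```python
from h import *
go([0.6534,-.0836,.098],0.087);w=shot("wrist","w13");print(proj(w,[.6534,-.0836,.105]))
```

```text
tool move [0.0005 0.0012 0.0668] rz 0.006 cur yaw -3.048 q6 -0.08 pos [ 0.6545 -0.083   0.1648] clk 33.83
[319.59135665 226.21303503]
```

View pics/w13.png

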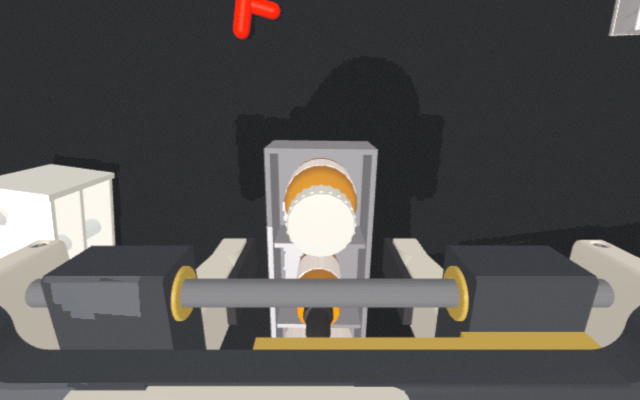

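The cap is centred at (321,223), within 1.5 mm of the prediction. Going down to grip.

Converted, 0.03 m is 0.48, 0.025 m is 0.4.

Call:
shift_gripper(motion=[[[0, 0.016, 0.48, 0, 0, 0], [0, 0, 0.4, 0, 0, 0], [0, 0, 0.192, 0, 0, 0], [0, 0, 0, 0, 0, 0], [0, 0, 0, 0, 0, 0]]])

```text
clock: 34.5
position: [0.6538, -0.083, 0.0976]
tool_rot: [-2.32, 2.117, -0.002]
wrist_force: [0.2, 0.2, -0.4]
width: 0.0697
gripper_force: 0.0
```

Call:
shift_gripper(motion=[[[0, 0, 0, 0, 0, 0], [0, 0, 0, 0, 0, 0], [0, 0, 0, 0, 0, 0], [0, 0, 0, 0, 0, 0], [0, 0, 0, 0, 0, 0]]], aperture=0.035, grip_force=25)

```text
clock: 35.12
position: [0.6533, -0.083, 0.0968]
tool_rot: [-2.32, 2.118, -0.001]
wrist_force: [0.9, 1.4, 3.5]
width: 0.0455
gripper_force: 25.0
```

Call:
shift_gripper(motion=[[[0, 0, -0.32, 0, 0, 0], [0, 0, -0.48, 0, 0, 0], [0, 0, -0.64, 0, 0, 0], [0, 0, -0.48, 0, 0, 0], [0, 0, 0, 0, 0, 0], [0, 0, 0, 0, 0, 0]]])

```text
clock: 35.88
position: [0.652, -0.0828, 0.2149]
tool_rot: [2.319, -2.118, -0.003]
wrist_force: [-0.6, -0.0, -2.6]
width: 0.0454
gripper_force: 25.0
```

Run:
```python
from h import *
go([0.5,-.08,.218],0.087)
```

```text
tool move [-0.0166  0.1511 -0.0027] rz 0.004 cur yaw -3.051 q6 -0.08 pos [ 0.652  -0.0828  0.2149] clk 35.88
```

Converted, 0.03 m is 0.48, 0.02 m is 0.32.

Call:
shift_gripper(motion=[[[0, 0.24, 0, 0, 0, 0], [-0.064, 0.48, 0, 0, 0, 0], [-0.064, 0.48, 0, 0, 0, 0], [-0.064, 0.48, 0, 0, 0, 0], [-0.064, 0.48, 0, 0, 0, 0], [0, 0.256, 0, 0, 0, 0], [0, 0, 0.32, 0, 0, 0], [0, 0, 0.48, 0, 0, 0], [0, 0, 0.48, 0, 0, 0], [0, 0, 0.32, 0, 0, 0], [0, 0, 0.16, 0, 0, 0], [0, 0, 0, 0, 0, 0], [0, 0, 0, 0, 0, 0]]])

```text
clock: 37.5
position: [0.5017, -0.0808, 0.1072]
tool_rot: [-2.32, 2.117, -0.001]
wrist_force: [-0.3, 0.2, -2.4]
width: 0.0454
gripper_force: 25.0
```

Run:
```python
from h import *
go([0.5,-.08,.0935],0.087)
```

```text
tool move [-0.0009  0.0016  0.0137] rz 0.004 cur yaw -3.05 q6 -0.14 pos [ 0.5017 -0.0808  0.1072] clk 37.5
```

Converted, 0.008 m is 0.128, 0.005 m is 0.08.

Call:
shift_gripper(motion=[[[0, 0, 0.128, 0, 0, 0], [0, 0, 0.08, 0, 0, 0], [0, 0, 0.024, 0, 0, 0], [0, 0, 0, 0, 0, 0], [0, 0, 0, 0, 0, 0]]])

```text
clock: 38.12
position: [0.5013, -0.0808, 0.0926]
tool_rot: [2.321, -2.118, 0.001]
wrist_force: [-2.0, 1.0, 6.6]
width: 0.0455
gripper_force: 25.0
```

Call:
shift_gripper(motion=[[[0, 0, 0, 0, 0, 0], [0, 0, 0, 0, 0, 0], [0, 0, 0, 0, 0, 0]]], aperture=0.07)

```text
clock: 38.5
position: [0.5012, -0.0808, 0.0919]
tool_rot: [-2.32, 2.118, -0.0]
wrist_force: [0.7, 0.7, 0.5]
width: 0.0679
gripper_force: 0.0
```

Call:
shift_gripper(motion=[[[0, 0, -0.48, 0, 0, 0], [0, 0, -0.8, 0, 0, 0], [0, 0, -0.96, 0, 0, 0], [0, 0, -0.96, 0, 0, 0], [0, 0, -0.8, 0, 0, 0], [0, 0, 0, 0, 0, 0], [0, 0, 0, 0, 0, 0]]])

```text
clock: 39.38
position: [0.5007, -0.0807, 0.3413]
tool_rot: [2.32, -2.118, -0.001]
wrist_force: [-0.7, 0.3, 0.4]
width: 0.0698
gripper_force: 0.0
```

Run:
```python
from h import *
go([0.56,-.26,.35],-1.57); s=shot("scene","sc14");d=shot("side","sd14")
```

```text
tool move [ 0.184  -0.0427 -0.0088] rz -1.481 cur yaw -3.051 q6 -0.14 pos [ 0.5007 -0.0807  0.3413] clk 39.38
```

Converted, 0.045 m is 0.72, 0.035 m is 0.56.

Call:
shift_gripper(motion=[[[0.72, -0.176, 0, 0, 0, 0], [0.72, -0.176, 0, 0, 0, 0], [0.72, -0.176, 0, 0, 0, 0], [0.56, -0.16, 0, 0, 0, 0], [0, 0, 0, 0, 0, 0], [0, 0, 0, 0, 0, 0], [0, 0, 0, 0, 0, 0]]], aperture=0.07, grip_force=30)

```text
clock: 40.35
position: [0.5592, -0.2454, 0.3418]
tool_rot: [2.321, -2.117, -0.001]
wrist_force: [-0.2, 0.2, 0.5]
width: 0.0699
gripper_force: 0.0
```

Run:
```python
from h import *
w=shot("wrist","w15")
h=cv2.cvtColor(w["image"],cv2.COLOR_BGR2HSV);m=((h[...,2]>185)&(h[...,1]<45)).astype(np.uint8);m[238:]=0
for k in cv2.findContours(m,cv2.RETR_EXTERNAL,cv2.CHAIN_APPROX_NONE)[0]:
    if cv2.contourArea(k)>300: print(np.round(cv2.fitEllipse(k),1) if 0 else [np.round(x,1) for x in cv2.fitEllipse(k)[:2]],cv2.contourArea(k))
```

```text
[array([455.2, 124.4]), array([ 84.7, 103.1])] 5798.5
[array([320.7,  83.5]), array([29.6, 53.1])] 1060.0
[array([69.1, 95.2]), array([ 64.2, 103. ])] 3762.0
[array([332.2,  91. ]), array([112.3, 143.5])] 6848.5
[array([21.2, 86.7]), array([ 11. , 413.8])] 2423.5
```

View pics/w15.png

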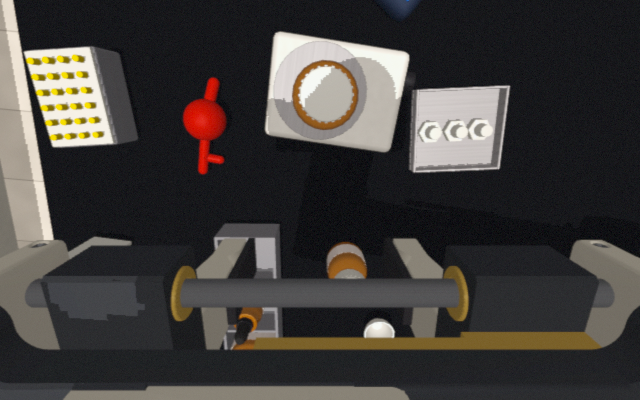

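The tray holds three stoppers at (430,130), (456,130) and (480,129). The tall cap is at about (325,94), and the plate circle is centred near (320,90).

Run:
```python
from h import *
w,s,d=load("w15"),load("sc14"),load("sd14")
I=w["image"];h=cv2.cvtColor(I,cv2.COLOR_BGR2HSV)
am=((h[...,1]>110)&(h[...,0]<25)&(h[...,2]>50)).astype(np.uint8);am[:,:280]=0;am[:,380:]=0;am[145:]=0
k=max(cv2.findContours(am,cv2.RETR_EXTERNAL,cv2.CHAIN_APPROX_NONE)[0],key=cv2.contourArea)
e=cv2.fitEllipse(k);print("amber",np.round(e[0],1),np.round(e[1],1));o=plane(w,e[0],.14);print(o.round(4))
# cap = hole: fill inside
full=cv2.drawContours(np.zeros_like(am),[k],-1,1,-1);hole=(full-am).astype(np.uint8)
kk=max(cv2.findContours(hole,cv2.RETR_EXTERNAL,cv2.CHAIN_APPROX_NONE)[0],key=cv2.contourArea)
ec=cv2.fitEllipse(kk);print("cap",np.round(ec[0],1),np.round(ec[1],1),plane(w,ec[0],.193).round(4))
for n,c,p in [("scene",s,(256,219.5)),("side",d,(330,125))]: print("tri",n,tri((w,ec[0]),(c,p)).round(4))
# plate: fit circle to boundary of grey-vs-white by hand points at z=.052
g=cv2.cvtColor(I,cv2.COLOR_BGR2GRAY)
c0=np.array([320,90.]);pts=[]
for t in np.radians(np.arange(0,360,6)):
    q=[(c0+r*np.array([np.cos(t),np.sin(t)])) for r in np.arange(40,56,.5)]
    v=cv2.GaussianBlur(g,(3,3),0).astype(float)[[int(round(a[1])) for a in q],[int(round(a[0])) for a in q]]
    dv=np.abs(v[3:]-v[:-3]);i=dv.argmax()
    if dv[i]>15: pts.append(plane(w,q[i+1],.052)[:2])
pts=np.array(pts)
from scipy.optimize import least_squares
r=least_squares(lambda x:np.hypot(*(pts-x[:2]).T)-x[2],[.56,-.33,.06],loss="soft_l1",f_scale=.001);print("plate",r.x.round(4),len(pts),np.median(abs(r.fun)).round(4))
go([.56,-.325,.3])
```

```text
amber [324.8  94.6] [64.3 68.1]
[ 0.5603 -0.3325  0.14  ]
cap [325.5  93.6] [54.  56.5] [ 0.5606 -0.3322  0.193 ]
tri scene [ 0.5613 -0.3318  0.1864]
tri side [ 0.5612 -0.3324  0.1832]
plate [ 0.5685 -0.3374  0.0619] 60 0.0023
tool move [0.0794 0.0065 0.0421] rz None cur yaw -3.05 q6 0.19 pos [ 0.5592 -0.2453  0.3421] clk 40.4
```

Converted, 0.0434 m is 0.6944, 0.03 m is 0.48.

Call:
shift_gripper(motion=[[[0.6944, 0.0528, 0.32, 0, 0, 0], [0.6944, 0.0544, 0.32, 0, 0, 0], [0, 0, 0.48, 0, 0, 0], [0, 0, 0.32, 0, 0, 0], [0, 0, 0, 0, 0, 0], [0, 0, 0, 0, 0, 0]]])

```text
clock: 41.15
position: [0.5612, -0.3329, 0.2534]
tool_rot: [-2.321, 2.117, -0.003]
wrist_force: [0.5, -0.2, 0.4]
width: 0.07
gripper_force: 0.0
```

Run:
```python
from h import *
go([.5605,-.3323,.186]);w=shot("wrist","w16");print(proj(w,[.5605,-.3323,.193]).round(1))
I=w["image"];h=cv2.cvtColor(I,cv2.COLOR_BGR2HSV)
am=((h[...,1]>110)&(h[...,0]<25)&(h[...,2]>50)).astype(np.uint8);ys,xs=np.nonzero(am[:238]);print("amber cols",xs.min(),xs.max(),ys.min())
```

```text
tool move [-0.0008  0.0007  0.0674] rz None cur yaw -3.05 q6 0.33 pos [ 0.5612 -0.3329  0.2534] clk 41.15
[318.8 227.7]
amber cols 0 359 137
```

Converted, 0.03 m is 0.48, 0.025 m is 0.4.

Call:
shift_gripper(motion=[[[-0.016, 0.0112, 0.48, 0, 0, 0], [0, 0, 0.4, 0, 0, 0], [0, 0, 0.2, 0, 0, 0], [0, 0, 0, 0, 0, 0], [0, 0, 0, 0, 0, 0]]])

```text
clock: 41.82
position: [0.5606, -0.3325, 0.1859]
tool_rot: [-2.32, 2.117, -0.003]
wrist_force: [0.6, 1.0, 0.9]
width: 0.0698
gripper_force: 0.0
```

Call:
shift_gripper(motion=[[[0, 0, 0, 0, 0, 0], [0, 0, 0, 0, 0, 0], [0, 0, 0, 0, 0, 0], [0, 0, 0, 0, 0, 0], [0, 0, 0, 0, 0, 0]]], aperture=0.035, grip_force=35)

```text
clock: 42.45
position: [0.5603, -0.3324, 0.1848]
tool_rot: [-2.32, 2.118, -0.002]
wrist_force: [1.4, 0.1, 2.4]
width: 0.0452
gripper_force: 35.0
```

Call:
shift_gripper(motion=[[[0, 0, -0.32, 0, 0, 0], [0, 0, -0.48, 0, 0, 0], [0, 0, -0.48, 0, 0, 0], [0, 0, -0.32, 0, 0, 0], [0, 0, 0, 0, 0, 0], [0, 0, 0, 0, 0, 0]]])

```text
clock: 43.2
position: [0.559, -0.3318, 0.2825]
tool_rot: [2.319, -2.118, -0.005]
wrist_force: [-0.2, 0.5, -5.3]
width: 0.0453
gripper_force: 35.0
```

Run:
```python
from h import *
go([0.6538,-.0845,.25],0.087)
```

```text
tool move [-0.2376 -0.1169  0.0326] rz 0.004 cur yaw -3.051 q6 0.33 pos [ 0.559  -0.3318  0.2825] clk 43.2
```

Converted, -0.033 m is -0.528, -0.03 m is -0.48.

Call:
shift_gripper(motion=[[[-0.208, -0.104, 0, 0, 0, 0], [-0.416, -0.208, 0, 0, 0, 0], [-0.48, -0.232, 0, 0, 0, 0], [-0.528, -0.256, 0, 0, 0, 0], [-0.528, -0.256, 0, 0, 0, 0], [-0.528, -0.256, 0, 0, 0, 0], [-0.48, -0.232, 0, 0, 0, 0], [-0.416, -0.208, 0, 0, 0, 0], [-0.2176, -0.1184, 0, 0, 0, 0], [0, 0, 0, 0, 0, 0], [0, 0, 0, 0, 0, 0], [0, 0, 0, 0, 0, 0]]])

```text
clock: 44.7
position: [0.6543, -0.0858, 0.2844]
tool_rot: [2.319, -2.119, -0.0]
wrist_force: [-0.4, -0.2, -4.7]
width: 0.0453
gripper_force: 35.0
```

Run:
```python
from h import *
go([0.6538,-.0845,.139],0.087);shot("scene","sc17");shot("side","sd17")
```

```text
tool move [-0.0014  0.0004  0.1454] rz 0.003 cur yaw -3.052 q6 -0.07 pos [ 0.6543 -0.0858  0.2844] clk 44.7
```

Converted, 0.03 m is 0.48, 0.02 m is 0.32.

Call:
shift_gripper(motion=[[[-0.0224, 0, 0.32, 0, 0, 0], [0, 0, 0.48, 0, 0, 0], [0, 0, 0.48, 0, 0, 0], [0, 0, 0.48, 0, 0, 0], [0, 0, 0.32, 0, 0, 0], [0, 0, 0.16, 0, 0, 0], [0, 0, 0, 0, 0, 0], [0, 0, 0, 0, 0, 0]]])

```text
clock: 45.8
position: [0.6552, -0.0838, 0.1457]
tool_rot: [-2.319, 2.117, -0.002]
wrist_force: [0.4, 0.6, -4.1]
width: 0.0454
gripper_force: 35.0
```

Call:
shift_gripper(motion=[[[0, 0, 0.064, 0, 0, 0], [0, 0, 0.048, 0, 0, 0], [0, 0, 0.016, 0, 0, 0], [0, 0, 0, 0, 0, 0], [0, 0, 0, 0, 0, 0]]])

```text
clock: 46.42
position: [0.6546, -0.0837, 0.1368]
tool_rot: [-2.32, 2.118, -0.0]
wrist_force: [-0.6, -0.7, -0.2]
width: 0.0453
gripper_force: 35.0
```

Call:
shift_gripper(motion=[[[0, 0, 0, 0, 0, 0], [0, 0, 0, 0, 0, 0], [0, 0, 0, 0, 0, 0]]], aperture=0.07)

```text
clock: 46.8
position: [0.6548, -0.0837, 0.1367]
tool_rot: [-2.32, 2.118, -0.001]
wrist_force: [0.2, -0.9, -0.4]
width: 0.0678
gripper_force: 0.0
```

Call:
shift_gripper(motion=[[[0, 0, -0.48, 0, 0, 0], [0, 0, -0.8, 0, 0, 0], [0, 0, -0.96, 0, 0, 0], [0, 0, -0.64, 0, 0, 0], [0.64, 0.32, 0, 0, 0, 0], [0.8, 0.48, 0, 0, 0, 0], [0.8, 0.48, 0, 0, 0, 0], [0.32, 0.32, 0, 0, 0, 0], [0, 0, 0, 0, 0, 0], [0, 0, 0, 0, 0, 0], [0, 0, 0, 0, 0, 0]]])

```text
clock: 48.18
position: [0.5701, -0.2513, 0.3163]
tool_rot: [-2.321, 2.117, 0.0]
wrist_force: [0.4, -0.4, 0.4]
width: 0.0701
gripper_force: 0.0
```

Run:
```python
from h import *
w=shot("wrist","w18");go([0.56,-.255,.3])
```

```text
tool move [0.0028 0.0103 0.0163] rz None cur yaw -3.049 q6 0.19 pos [ 0.57   -0.2512  0.3163] clk 48.23
```

View pics/w18.png

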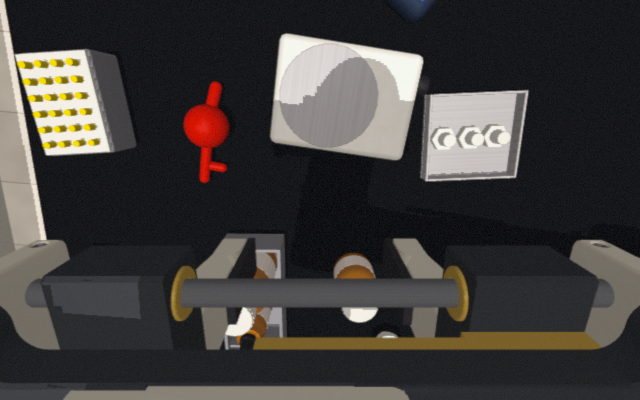

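The plate is now bare: its circle runs from column 280 to 378 and row 43 to 147. I'll fit it with a fixed-radius circle on the edge points.

Run:
```python
from h import *
w=load("w18")
g=cv2.GaussianBlur(cv2.cvtColor(w["image"],cv2.COLOR_BGR2GRAY),(3,3),0)
e=cv2.Canny(g,20,50);ys,xs=np.nonzero(e[30:165,268:428]);P=np.array([plane(w,(x+268,y+30),.052)[:2] for x,y in zip(xs,ys)])
best=(0,)
for cx in np.arange(.545,.59,.0005):
    for cy in np.arange(-.355,-.32,.0005):
        n=(abs(np.hypot(P[:,0]-cx,P[:,1]-cy)-.0595)<.0012).sum()
        if n>best[0]: best=(n,cx,cy)
print(best,len(P))
i=abs(np.hypot(P[:,0]-best[1],P[:,1]-best[2])-.0595)<.003;Q=P[i]
A=np.c_[2*Q,np.ones(len(Q))];x=np.linalg.lstsq(A,(Q**2).sum(1),rcond=None)[0];print("circle",x[:2].round(4),np.sqrt(x[2]+x[0]**2+x[1]**2).round(4))
c=[plane(w,p,.044)[:2] for p in [(279,34),(423,55),(402,160),(271,141)]];print(np.round(c,3).tolist())
c=np.array(c);u=(c[0]+c[3])/2-(c[1]+c[2])/2;u/=np.linalg.norm(u);print("from housing",((c[1]+c[2])/2+u*.107).round(4),((c[0]+c[3])/2-u*.068).round(4))
```

```text
(np.int64(344), np.float64(0.5659999999999977), np.float64(-0.33699999999999997)) 1152
circle [ 0.5661 -0.3371] 0.0597
[[0.63, -0.402], [0.459, -0.395], [0.462, -0.269], [0.633, -0.278]]
from housing [ 0.5673 -0.3368] [ 0.5637 -0.3366]
```

Run:
```python
from h import *
go([0.5013,-.0812,.16],0.087)
```

```text
tool move [-0.1756  0.0528  0.1563] rz 0.005 cur yaw -3.049 q6 0.19 pos [ 0.57   -0.2512  0.3163] clk 48.23
```

Converted, -0.044 m is -0.704, -0.0436 m is -0.6976.

Call:
shift_gripper(motion=[[[-0.704, 0.2112, 0.16, 0, 0, 0], [-0.704, 0.2112, 0.48, 0, 0, 0], [-0.704, 0.2112, 0.48, 0, 0, 0], [-0.6976, 0.2112, 0.48, 0, 0, 0], [0, 0, 0.48, 0, 0, 0], [0, 0, 0.416, 0, 0, 0], [0, 0, 0, 0, 0, 0], [0, 0, 0, 0, 0, 0], [0, 0, 0, 0, 0, 0]]], aperture=0.075, grip_force=25)

```text
clock: 49.35
position: [0.5018, -0.0819, 0.1616]
tool_rot: [-2.319, 2.117, -0.002]
wrist_force: [-0.3, 0.4, 0.3]
width: 0.0748
gripper_force: 0.0
```

Run:
```python
from h import *
go([0.5013,-.0812,.093],0.087);w=shot("wrist","w19");print(proj(w,[.5013,-.0812,.101]).round(1))
h=cv2.cvtColor(w["image"],cv2.COLOR_BGR2HSV);m=((h[...,2]>150)&(h[...,1]<45)).astype(np.uint8);m[238:]=0;m[:,:255]=0;m[:,385:]=0
for k in cv2.findContours(m,cv2.RETR_EXTERNAL,cv2.CHAIN_APPROX_NONE)[0]:
    if cv2.contourArea(k)>300: print(cv2.boundingRect(k))
```

```text
tool move [-0.0007  0.0006  0.0686] rz 0.004 cur yaw -3.05 q6 -0.13 pos [ 0.5018 -0.0819  0.1616] clk 49.35
[318.5 227.5]
(285, 186, 71, 52)
```

Converted, 0.03 m is 0.48, 0.025 m is 0.4.

Call:
shift_gripper(motion=[[[-0.0112, 0.0096, 0.48, 0, 0, 0], [0, 0, 0.4, 0, 0, 0], [0, 0, 0.216, 0, 0, 0], [0, 0, 0, 0, 0, 0], [0, 0, 0, 0, 0, 0]]])

```text
clock: 50.02
position: [0.501, -0.0813, 0.0929]
tool_rot: [-2.32, 2.117, -0.001]
wrist_force: [-0.3, 0.0, 0.4]
width: 0.075
gripper_force: 0.0
```

Call:
shift_gripper(motion=[[[0, 0, 0, 0, 0, 0], [0, 0, 0, 0, 0, 0], [0, 0, 0, 0, 0, 0], [0, 0, 0, 0, 0, 0], [0, 0, 0, 0, 0, 0]]], aperture=0.035, grip_force=25)

```text
clock: 50.65
position: [0.5006, -0.0813, 0.0922]
tool_rot: [-2.32, 2.118, -0.001]
wrist_force: [0.7, 0.1, 1.5]
width: 0.0456
gripper_force: 25.0
```

Call:
shift_gripper(motion=[[[0, 0, -0.32, 0, 0, 0], [0, 0, -0.48, 0, 0, 0], [0, 0, -0.48, 0, 0, 0], [0, 0, -0.32, 0, 0, 0], [0, 0, 0, 0, 0, 0], [0, 0, 0, 0, 0, 0]]])

```text
clock: 51.4
position: [0.4994, -0.0813, 0.1907]
tool_rot: [2.319, -2.118, -0.002]
wrist_force: [-0.3, -0.7, -3.3]
width: 0.0453
gripper_force: 25.0
```

Run:
```python
from h import *
go([0.566,-.3365,.15],0.087)
```

```text
tool move [ 0.2602 -0.0433  0.0405] rz 0.004 cur yaw -3.051 q6 -0.14 pos [ 0.4994 -0.0813  0.1907] clk 51.4
```

Bottle underside is at about 0.098, which clears the 0.052 plate. Moving it across.

Converted, 0.034 m is 0.544, 0.03 m is 0.48.

Call:
shift_gripper(motion=[[[0.24, -0.04, 0, 0, 0, 0], [0.48, -0.08, 0, 0, 0, 0], [0.544, -0.0912, 0, 0, 0, 0], [0.544, -0.0912, 0, 0, 0, 0], [0.544, -0.0912, 0, 0, 0, 0], [0.544, -0.0912, 0, 0, 0, 0], [0.544, -0.0912, 0, 0, 0, 0], [0.48, -0.08, 0, 0, 0, 0], [0.24, -0.0368, 0, 0, 0, 0], [0, 0, 0, 0, 0, 0], [0, 0, 0.32, 0, 0, 0], [0, 0, 0.24, 0, 0, 0], [0, 0, 0, 0, 0, 0], [0, 0, 0, 0, 0, 0]]])

```text
clock: 53.15
position: [0.5674, -0.3362, 0.1575]
tool_rot: [2.321, -2.117, 0.001]
wrist_force: [0.2, 0.3, -2.1]
width: 0.0454
gripper_force: 25.0
```

Run:
```python
from h import *
go([0.566,-.3365,.1447],0.087)
```

```text
tool move [0.0002 0.0014 0.0128] rz 0.005 cur yaw -3.05 q6 0.33 pos [ 0.5674 -0.3362  0.1575] clk 53.15
```

Converted, 0.006 m is 0.096, 0.004 m is 0.064.

Call:
shift_gripper(motion=[[[0, 0.0192, 0.096, 0, 0, 0], [0, 0, 0.064, 0, 0, 0], [0, 0, 0.048, 0, 0, 0], [0, 0, 0.016, 0, 0, 0], [0, 0, 0, 0, 0, 0], [0, 0, 0, 0, 0, 0]]])

```text
clock: 53.9
position: [0.5659, -0.3367, 0.1442]
tool_rot: [2.32, -2.118, 0.001]
wrist_force: [-1.8, 1.0, 5.3]
width: 0.0455
gripper_force: 25.0
```

Call:
shift_gripper(motion=[[[0, 0, 0, 0, 0, 0], [0, 0, 0, 0, 0, 0], [0, 0, 0, 0, 0, 0]]], aperture=0.07)

```text
clock: 54.28
position: [0.5659, -0.3365, 0.1429]
tool_rot: [-2.32, 2.118, -0.0]
wrist_force: [0.2, 0.6, -1.3]
width: 0.0675
gripper_force: 0.0
```

Call:
shift_gripper(motion=[[[0, 0, -0.48, 0, 0, 0], [0, 0, -0.8, 0, 0, 0], [0, 0, -0.96, 0, 0, 0], [0, 0, -0.8, 0, 0, 0], [-0.64, 0, 0, 0, 0, 0], [-0.64, 0, 0, 0, 0, 0], [0, 0, 0, 0, 0, 0], [0, 0, 0, 0, 0, 0], [0, 0, 0, 0, 0, 0]]])

```text
clock: 55.4
position: [0.5586, -0.2574, 0.3327]
tool_rot: [2.319, -2.119, -0.0]
wrist_force: [0.0, -0.1, 0.4]
width: 0.07
gripper_force: 0.0
```

Run:
```python
from h import *
w=shot("wrist","w20");shot("scene","sc20");shot("side","sd20")
I=w["image"];h=cv2.cvtColor(I,cv2.COLOR_BGR2HSV)
am=((h[...,1]>110)&(h[...,0]<25)&(h[...,2]>50)).astype(np.uint8);am[:,:260]=0;am[:,390:]=0;am[155:]=0
k=max(cv2.findContours(am,cv2.RETR_EXTERNAL,cv2.CHAIN_APPROX_NONE)[0],key=cv2.contourArea)
e=cv2.fitEllipse(k);print(np.round(e[0],1),np.round(e[1],1),plane(w,e[0],.102).round(4))
a=np.hstack([cv2.resize(I[20:240,200:560],(400,244)),cv2.resize(load("sd20")["image"][100:310,230:400],(198,244))])
b=cv2.resize(load("sc20")["image"][140:300,170:400],(598,416));b=b[:350]
cv2.imwrite("pics/f20.png",np.vstack([a,b]))
```

```text
[318.4 101.6] [50.8 53.5] [ 0.5655 -0.3372  0.102 ]
```

View pics/f20.png

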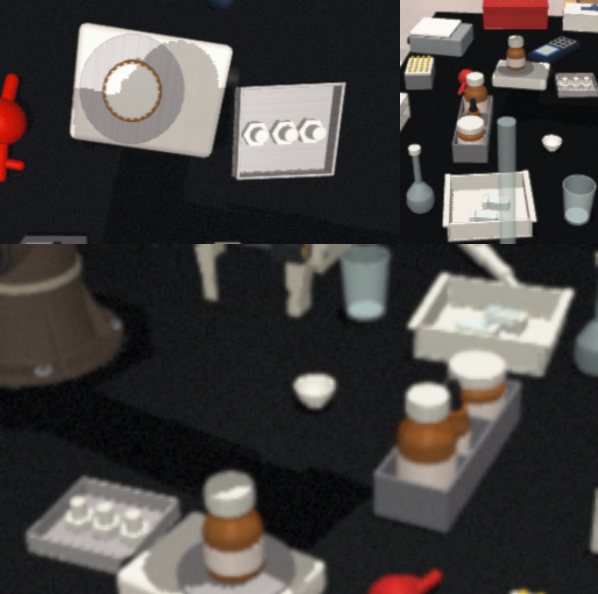

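The composite shows the small bottle upright on the plate, within 1 mm of the fitted centre, and the tall bottle upright in its bay. Three stoppers are in the tray, two cells are in the tub, and nothing is left on the bench. Handing in.

```bash
python3 -c "
from bench import manip, vision
print(manip.job_done())"
```

```text
the job is handed in; nothing more can be done
None
```

The job is handed in at about 55 s of robot time: the small bottle stands in the middle of the stirrer plate, the tall one is in its old carrier bay, both cells are in the tub and all three stoppers are in the tray.

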